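Clamp the band on the extraction stub

ROBOT

A 7-joint arm with a two-finger parallel gripper is mounted at the origin on the work surface. World frame = base frame: x ahead of the robot, y to its left, z up, the work surface at z = 0. Lengths are in m, angles in rad, forces in N, time in s.
With the tool pointing down it reaches from about 0.425 to 0.925 m from the base axis. Payload 6.8 kg.
Tool frame: the origin (TCP) lies at the very end of the fingers, on their centre line; the grasp point (between the pads) lies 19 mm behind it; x points along the fingers, y is the direction in which the jaws open and shut, and the axes are right-handed (so a half turn about x gives the same grasp; the last joint's range is limited). The gripper opens to 85 mm and grips with 20 to 120 N. Pads are 22 mm wide; open, the fingers measure 114 mm over their backs; the gripper's body (76 mm by 85 mm) begins 54 mm behind the grasp point. The pads swing forward as they close: fully open they stand 13 mm farther back than shut.
Start: joints at [1.109, 0.477, 0.022, 1.555, -0.011, 1.109, -0.083], TCP at [0.234, -0.633, 0.231] pointing down, gripper open.
Joint ranges: [-2.96, 2.96], [-0.34, 2.1], [-1.41, 1.46], [0.24, 2.44], [-1.37, 4.51], [0.17, 1.92], [-2.96, 2.96]. Speed limits (rad/s): [2.39, 2.39, 3.14, 3.14, 3.14, 3.14, 3.14].

INTERFACE

Orientations are given as a unit quaternion [w, x, y, z].
In Python, from cell import manip gives the robot as it stands.
- The arm moves only by the tool move_arm, never from a script. Its argument "deltas" is a list of rows, each an object with "offset": the shift along the world's x, y, z in m, a list of three; "delta_rot": the turn, a rotation vector about the world's x, y, z in degrees, a list of three; "grip": the closure, from 0 (fully open) to 1 (shut). In form: [{"offset": [dx, dy, dz], "delta_rot": [wx, wy, wz], "grip": grip}, ...]. A call has 1 to 10 rows; each row shifts and turns the commanded pose from where the row before left it; what a row does not reach is not made up. A row lasts 1/12 s, in which the tool goes at most 41.7 mm and 7.16 degrees, less where a joint would pass 70% of its speed; a pose out of reach is approached as far as the arm can. A call with a gripper value outside its range is refused whole. The fingers move at their own pace and stop on an object; "newtons" is the grip in N (left out, the last holds). Time passes only in rows, so rows that do not move let the fingers close. It gives the time, the measured TCP pose, the force and the opening at its end, in the units of the state.
- manip.observe(): the state, without advancing time (a new reading comes with each control period).
- manip.get_image(name): name is "scene" or "top" or "wrist"; returns the picture (480x640x3 uint8, red, green, blue); there is no depth.
- manip.camera_params(name): a dict with "camera_matrix" (3x3 intrinsics, pixels), "dist" ([k1, k2, p1, p2, k3] as OpenCV has them; the pictures are not rectified), "extrinsics" (4x4, takes a point from camera to world coordinates); the wrist camera has in their place "mount" (4x4, takes a point from camera to tool coordinates, whose origin is the TCP and whose axes are the tool frame's). Camera axes: x right, y up, looking along -z (the intrinsics and any distortion apply to the point x, -y, -z); pixel columns grow to the right and rows downward; lengths in m; the calibration is good to about 2 mm. A picture is of the moment at which its call begins: read the wrist's pose just before it. camera_params takes no time and is no camera call.
- manip.finish_job(): hands the job in, once; it reports no verdict.
Trained networks look in the newest picture that a camera, given by its name, has taken for a name from the list of things; names that differ only in an ending like _2 or _b are one class to them, and where a whole thing is asked for, a point or a joint stands for the part that bears it (a point fixed in the world has none). Each returns a list of dicts, best first, with "conf" (0 to 1); they miss things now and then, are a little off and sometimes report something else, mostly with a low value. They report only what shows in the picture. A call takes as long as a camera call. They do not tell look-alikes from the thing itself.
- manip.recognise(camera, name): "rect" ([left, top, right, bottom] in pixels, round what is visible of it).
- manip.masks_of(camera, name): "region" (480x640 bool, what is visible of it) and "rect" ([left, top, right, bottom] in pixels, round what is visible of it).
- manip.spot_point(camera, name): "pixel" ([row, column] in pixels: a listed point, or the origin of a listed thing).
The state is a dict: "time_s": time; "joints": joint angles; "joint_velocities": joint speeds; "tau": joint torques, N m; "tool_pos": TCP position; "ee_rot": TCP orientation; "contact_force": force on the tool from outside, world axes, zero at the start; "moment": the same for the moment, N m; "finger_gap": finger opening in m.
Only numpy, scipy, OpenCV 4.12 (cv2) and the standard library are available. Lean on these libraries where they do the work, as an engineer would, in place of code of your own. Each camera call takes 0.05 s, during which the arm holds its last target.

TASK

Take the steel clamp band out of its wooden cradle by its blue tab and slide it gently over the barbed stub of the grey dust-extraction manifold until it sits flush against the steel collar. Then turn its red knob clockwise until the clamp is snug on the rubber: you feel the knob clearly stiffen, but do not crush the rubber. Let go, and leave the other things on the bench where they are.

Things in the scene. Friction and masses are not known exactly. Their poses are not given: they have to be found in the camera images.
- tab_grip (a point): Grip point in the blue upright tab on the clamp band, 48 mm straight above the bore's centre. Band axes: x along the bore (pushed along +x onto the stub), y away from the red knob, z up. Tab 10 mm thick (x), 22 mm wide (y), reaching 14 mm above this point; pinch it across x. The ring's top is 21 mm below this point: keep fingertips above that.
- band_center (a point): Centre of the bore of the clamp band; axes as tab_grip. Steel ring: bore 48 mm, outside 53 mm, 20 mm wide along x (faces 10 mm either side). Steel screw housing on -y, 26 to 58 mm out, from 14 mm below to 20 mm above this centre; small block on +y out to 38 mm. Band complete about 0.15 kg.
- knob_grip (a point): Grip point on the axis of the red screw knob: upright, round, fluted, 28 mm across, from 21 mm below this point to 13 mm above. It lies 42 mm from the bore's centre on -y and 47 mm above it; ring's top 21 mm below. The point does not turn with the knob. Clockwise from above tightens and draws two steel shoes in the bore (+y and -y side) inwards, 2.5 mm per rad each. It stays where left.
- pad_left: Rubber strip (22 x 6 x 10 mm) on the stub's +y side that the left shoe bears on; origin on the stub's axis, 12.5 mm in front of the collar. It gives 1 mm per 90 N. Turned slowly the knob runs free at about 0.15 N m (friction: with the hand at rest nearly nil is felt) for an unknown 0.7 to 3.1 rad; once the shoes bear on the rubber the moment climbs steeply, up to 1 N m per rad.
- pad_right: The same strip on the -y side. Snug is a knob moment of 0.25 to 0.38 N m while turning, or 0.12 to 0.2 N m still felt with the hand at rest, some 0.1 to 0.3 rad past first touch, 15 N or more on each strip. More than 65 N on a strip (0.47 N m while turning) crushes it. Let go, the screw locks itself and keeps up to 30 N. Fingers may creep a little on the knob, so go by feel.
- stub_seat (a point): Point on the stub's axis, 85 mm above the table, where the bore's centre lies when the band is flush against the collar. x along the stub into the manifold (push this way, band's +x along it), y left, z up. Collar 10 mm behind (+x), then the grey box, 150 mm wide, to 133 mm, its top 17 mm above this point. Stub 40 to 45 mm thick, its front end 58 mm in front (-x), nose tapering to 30 mm.
- stub_tip (a point): Centre of the front end of the stub's tapered nose, on the stub's axis; axes as stub_seat. A steel ledge beside the stub, 36 to 60 mm out on -y, its top 16 mm below the axis, reaching 30 mm forward from the collar, carries the screw housing, so that a loose band let go on the stub stays knob up.
- collar: Fixed steel collar at the root of the stub, 62 mm across; origin at the centre of its front face, 85 mm above the table; axes as stub_seat. Pressing the band on it with more than 40 N is too hard.
- band: The clamp band as a whole; origin and axes as band_center. At the start it stands upright in a wooden cradle, bore's centre 38.5 mm above the table, lower part between two rails that end 9.5 mm below that centre: lift it straight up at least 30 mm.
- spare: Bystander: spare steel ring, 52 mm across, lying in the yellow tray (110 x 140 x 35 mm).
- hammer: Bystander: hammer lying on the bench, 270 mm long.
- dish: Bystander: small aluminium dish, 84 mm across.
- earmuffs: Bystander: red and black ear defenders lying on the bench.
Mind the look-alikes: they are no part of the job. Leave any green or turquoise look-alike of the band alone.

How it is judged:
On the way, in this order (a step that is already met when the one before it is completed fails the run):
1. the band sits on the stub, flush against the collar (distance between band_center and stub_seat below 0.006 m and x of band_center in the frame of stub_seat between -0.003 and 0.003 m and angle between the x axis of band and the x axis of stub_seat, either way round below 0.15 rad), for 0.2 s.
2. both shoes bear on the rubber (contact force between band and pad_left above 15 N and contact force between band and pad_right above 15 N), for 0.2 s.
At the end, for the whole second after the job is handed in: The band sits on the stub flush against the collar (within 3 mm along the stub, centre within 6 mm), square to it (within 0.12 rad), knob up (within 0.15 rad), both shoes bearing on the rubber with at least 15 N each, at rest and released (all of step 2 and distance between band_center and stub_seat below 0.006 m and x of band_center in the frame of stub_seat between -0.003 and 0.003 m and angle between the x axis of band and the x axis of stub_seat, either way round below 0.12 rad and angle between band's own z axis and vertical below 0.15 rad and linear speed of band below 0.02 m/s); the robot touches nothing.
It fails at once if the rubber is crushed (a shoe presses with more than 65 N) (contact force between band and pad_left above 65 N or contact force between band and pad_right above 65 N).
It fails at once if the band is rammed against the collar (more than 40 N) (contact force between band and collar above 40 N).
It fails at once if a bystander is moved by more than 40 mm (distance of any of spare, hammer, dish, earmuffs from where it was at the start of the episode above 0.04 m).
It also fails if it takes over 72 s, if anything falls off the work surface, if the arm or the gripper's body presses on something with over 40 N, if the wrist force passes 120 N, or if a joint passes its speed limit or range.

## Working session

There is one attempt and no reset: what is moved stays moved. The work goes in short steps, Python scripts to look and compute and a tool call to move; the robot and the scene stay as the last step left them, time stands still between calls to the robot, and variables do not carry over. Pictures are saved under pics/ and viewed, and the job is handed in when it is done.

Besides the shell and the picture viewer there is one more tool, called after "Request:" by a JSON object that holds its "method" and its "body". move_arm: Moves the arm, as the interface text tells. Its arguments: {"type":"object","properties":{"deltas":{"type":"array","items":{"type":"object","properties":{"offset":{"type":"array","items":{"type":"number"}},"delta_rot":{"type":"array","items":{"type":"number"}},"grip":{"type":"number"}}}},"newtons":{"type":"number"}},"required":["deltas"]}

```bash
mkdir -p pics; ls
cat > h.py <<'E'
import numpy as np, cv2
from cell import manip
from scipy.spatial.transform import Rotation as R
def save(cam,fn):
    s=manip.observe(); im=manip.get_image(cam); cv2.imwrite(fn,im[:,:,::-1]); return s,im
def camT(cam,s=None):
    p=manip.camera_params(cam)
    K=np.array(p["camera_matrix"]);d=np.array(p["dist"])
    if "extrinsics" in p: T=np.array(p["extrinsics"])
    else:
        s=s or manip.observe(); q=s["ee_rot"]
        T=np.eye(4);T[:3,:3]=R.from_quat([q[1],q[2],q[3],q[0]]).as_matrix();T[:3,3]=s["tool_pos"]
        T=T@np.array(p["mount"])
    return K,d,T
def ray(cam,u,v,s=None):
    K,d,T=camT(cam,s)
    n=cv2.undistortPoints(np.array([[[u,v]]],float),K,d)[0,0]
    return T[:3,3],T[:3,:3]@np.array([n[0],-n[1],-1.0])
def atz(cam,u,v,z,s=None):
    o,r=ray(cam,u,v,s); return o+r*(z-o[2])/r[2]
def proj(cam,P,s=None):
    K,d,T=camT(cam,s); p=np.linalg.inv(T)@np.append(P,1)
    q=np.array([[p[0],-p[1],-p[2]]])
    return cv2.projectPoints(q,np.zeros(3),np.zeros(3),K,d)[0][0,0]
def tri(obs):
    A=np.zeros((3,3));b=np.zeros(3);L=[]
    for cam,u,v,s in obs:
        o,r=ray(cam,u,v,s);r=r/np.linalg.norm(r);M=np.eye(3)-np.outer(r,r);A+=M;b+=M@o;L.append((o,M))
    x=np.linalg.solve(A,b); return x,[np.linalg.norm(M@(x-o)) for o,M in L]
E
python3 - <<'E'
from h import *
np.set_printoptions(precision=4,suppress=True)
for c in ["scene","top","wrist"]:
    s,_=save(c,f"pics/{c}0.png")
    K,d,T=camT(c); print(c,K[0,0],K[:2,2],d,T[:3,3],-T[:3,2])
print(manip.observe())
for c in ["scene","top"]:
    for n in ["tab_grip","band_center","knob_grip","stub_seat","stub_tip","collar"]:
        print(c,n,[(np.round(x["pixel"],1),round(x["conf"],2)) for x in manip.spot_point(c,n)])
E
```

```text
pics
scene 583.7095316933268 [327.1859 240.7477] [-0.0703  0.      0.      0.      0.    ] [ 1.6413 -0.7429  1.0793] [-0.6924  0.4358 -0.575 ]
top 478.64495695002313 [322.1096 240.436 ] [-0.0398  0.      0.      0.      0.    ] [ 0.3253 -0.0217  1.3146] [ 0.1141  0.0279 -0.9931]
wrist 388.4677673562295 [314.8927 241.554 ] [-0.0184  0.      0.      0.      0.    ] [ 0.3067 -0.6073  0.3743] [-0.2816 -0.1028 -0.954 ]
{'time_s': 0.15, 'joints': array([ 1.1089,  0.4776,  0.0224,  1.5562, -0.0115,  1.1093, -0.0831]), 'joint_velocities': array([-0.0008, -0.0017,  0.0006, -0.0042,  0.0008,  0.0007, -0.0013]), 'tau': array([  0.0031, -59.692 ,   1.6105, -28.1491,   0.0128,   0.0065,
         0.    ]), 'tool_pos': array([ 0.2337, -0.6328,  0.2306]), 'ee_rot': array([-0.124 , -0.6959, -0.1249,  0.6962]), 'contact_force': array([-0.1424,  0.0951,  0.7976]), 'moment': array([-0.0021, -0.0269, -0.0673]), 'finger_gap': 0.08538350819581093}
scene tab_grip [(array([249.6, 355.9]), 0.89), (array([216.6, 395.8]), 0.82), (array([276.4, 396.7]), 0.8), (array([214.7, 372.4]), 0.61)]
scene band_center [(ar
[... 312 characters left out ...]
ne stub_tip [(array([263. , 345.7]), 0.8)]
scene collar [(array([272.5, 351.3]), 0.65), (array([217.8, 463.3]), 0.43)]
top tab_grip [(array([254.3, 282.6]), 0.91), (array([240.9, 226.4]), 0.82), (array([184.6, 275.8]), 0.75), (array([292.8, 226.8]), 0.69), (array([202.7, 516.3]), 0.66)]
top band_center [(array([307.4, 219.5]), 0.78), (array([244.9, 301. ]), 0.75), (array([243.7, 224.9]), 0.72), (array([201. , 271.2]), 0.72)]
top knob_grip [(array([280.9, 219.6]), 0.94), (array([179.9, 265.5]), 0.87), (array([240.3, 241.3]), 0.84), (array([266.6, 289.3]), 0.59)]
top stub_seat [(array([185.1, 335.2]), 0.97)]
top stub_tip [(array([206.7, 331.5]), 0.8)]
top collar [(array([182.8, 338.6]), 0.43)]
```

View pics/scene0.png

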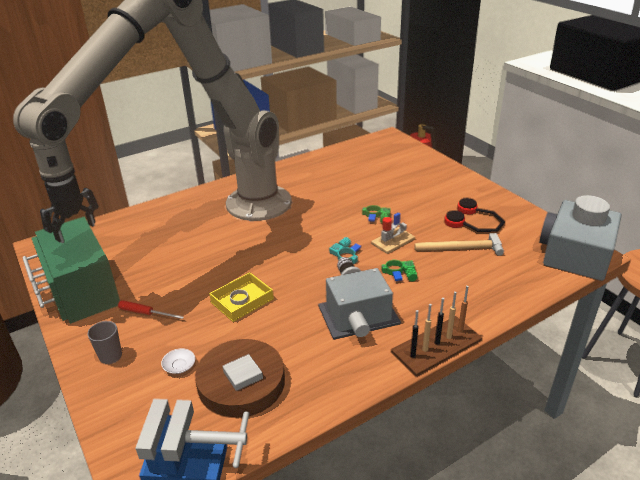

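View pics/top0.png

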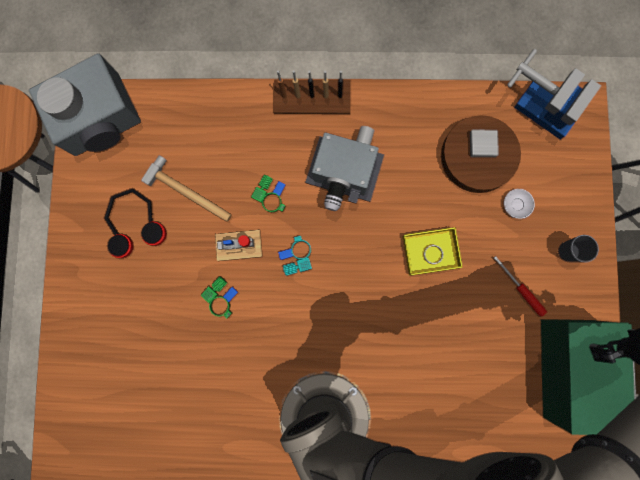

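Run:
```python
import cv2
a=cv2.imread("pics/scene0.png")[170:320,300:480];cv2.imwrite("pics/sc.png",cv2.resize(a,None,fx=4,fy=4,interpolation=3))
a=cv2.imread("pics/top0.png")[150:330,180:380];cv2.imwrite("pics/tc.png",cv2.resize(a,None,fx=3.3,fy=3.3,interpolation=3))
```

```text
(no output)
```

View pics/sc.png

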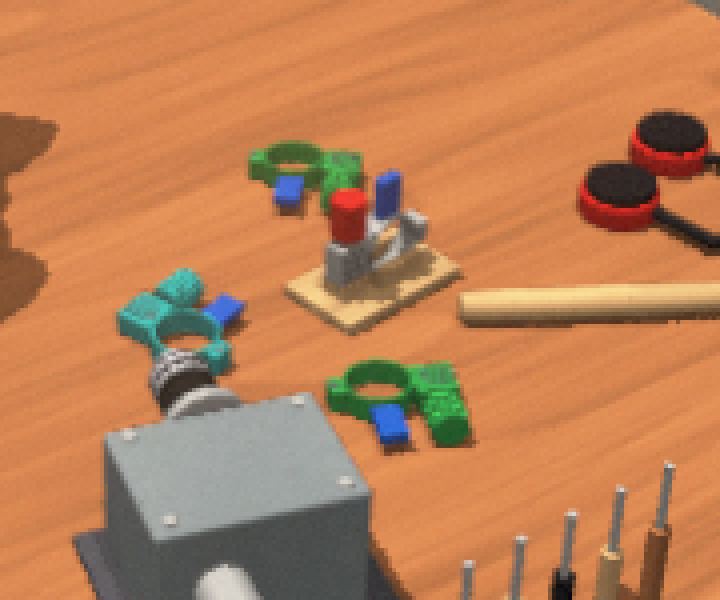

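View pics/tc.png

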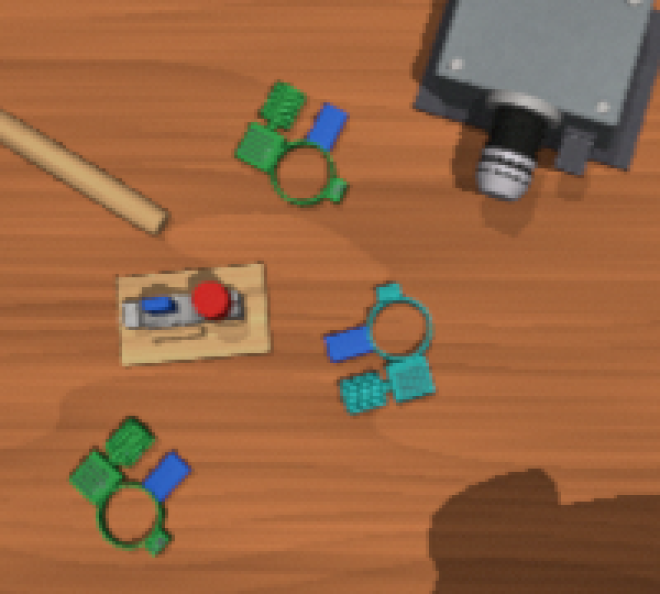

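Candidates in the top view: green at (268,195), green at (220,298), turquoise at (297,256), and a steel band with a red knob standing in the wooden cradle at (240,243). The crop shows the last one has its blue tab at (227,242) and its red knob at (244,241), so I choose that. The stub is at about (333,200), and it points ahead and slightly to the right.

Run:
```python
from h import *
np.set_printoptions(precision=4,suppress=True)
def seg(cam,col,box):
    im=cv2.imread(f"pics/{cam}0.png").astype(int);b,g,r=im[...,0],im[...,1],im[...,2]
    m=(b>1.5*r)&(b>1.4*g)&(b>60) if col=="b" else (r>2.5*g)&(r>2.5*b)&(r>80)
    M=np.zeros_like(m);x0,y0,x1,y1=box;M[y0:y1,x0:x1]=m[y0:y1,x0:x1]
    v,u=np.nonzero(M);print(cam,col,len(u),u.min(),u.max(),v.min(),v.max());return u.mean(),v.mean()
tb=seg("top","b",(215,230,238,256));sb=seg("scene","b",(390,205,405,230))
tr=seg("top","r",(235,230,252,256));sr=seg("scene","r",(375,210,395,235))
print("tab",tri([("top",*tb,None),("scene",*sb,None)]))
print("knob",tri([("top",*tr,None),("scene",*sr,None)]))
print("tab z.095",atz("top",*tb,.095),"knob z.0985",atz("top",*tr,.0985))
# stub
print("tip top",atz("top",331.5,206.7,.085),"seat",atz("top",335.2,185.1,.085))
print("tip sc",atz("scene",345.7,263,.085),"seat",atz("scene",348.9,270.2,.085))
```

```text
top b 44 223 232 240 244
scene b 52 394 399 213 224
top r 101 238 249 235 246
scene r 101 383 391 217 230
tab (array([0.4591, 0.2592, 0.0821]), [np.float64(0.0006979338972851121), np.float64(0.0006979338972850369)])
knob (array([0.464 , 0.2177, 0.081 ]), [np.float64(0.0001430402380568375), np.float64(0.00014304023805672994)])
tab z.095 [0.4581 0.2569 0.095 ] knob z.0985 [0.4621 0.2144 0.0985]
tip top [ 0.5554 -0.0102  0.085 ] seat [ 0.613  -0.0191  0.085 ]
tip sc [ 0.5645 -0.0054  0.085 ] seat [ 0.5966 -0.0166  0.085 ]
```

Run:
```python
from h import *
np.set_printoptions(precision=4,suppress=True)
s=manip.observe();q=s["ee_rot"];M=R.from_quat([q[1],q[2],q[3],q[0]]).as_matrix();print(M)
print(np.array(manip.camera_params("wrist")["mount"]))
print(np.degrees(np.arctan2(M[1,1],M[0,1])))
```

```text
[[ 0.      0.3465 -0.9381]
 [-0.0001 -0.9381 -0.3465]
 [-1.      0.0001  0.    ]]
[[-0.0004  0.2996 -0.9541 -0.1437]
 [ 1.      0.0007 -0.0002  0.0012]
 [ 0.0006 -0.9541 -0.2996 -0.0773]
 [ 0.      0.      0.      1.    ]]
-69.72807380653005
```

Request:
{"method": "move_arm", "body": {"deltas": [{"offset": [0.026,0.028,0.008],"delta_rot": [0,0,4]},{"offset": [0.026,0.028,0.008],"delta_rot": [0,0,4]},{"offset": [0.026,0.028,0.008],"delta_rot": [0,0,4]},{"offset": [0.026,0.028,0.008],"delta_rot": [0,0,4]},{"offset": [0.026,0.028,0.008],"delta_rot": [0,0,4]},{"offset": [0.026,0.028,0.008],"delta_rot": [0,0,4]},{"offset": [0.026,0.028,0.008],"delta_rot": [0,0,4]},{"offset": [0.026,0.028,0.008],"delta_rot": [0,0,4]},{"offset": [0.026,0.028,0],"delta_rot": [0,0,4]},{"offset": [0.026,0.028,0],"delta_rot": [0,0,4]}]}}

```text
$.deltas[0]: bad value
```

Request:
{"method": "move_arm", "body": {"deltas": [{"offset": [0,0.038,0],"delta_rot": [0,0,4]},{"offset": [0,0.038,0],"delta_rot": [0,0,4]},{"offset": [0,0.038,0],"delta_rot": [0,0,4]},{"offset": [0,0.038,0],"delta_rot": [0,0,4]},{"offset": [0,0.038,0],"delta_rot": [0,0,4]},{"offset": [0,0.038,0],"delta_rot": [0,0,4]},{"offset": [0,0.038,0],"delta_rot": [0,0,4]},{"offset": [0,0,0]}]}}

```text
$.deltas[0]: bad value
```

Run:
```python
from h import *
s,_=save("wrist","pics/w1.png");print(s["tool_pos"],s["time_s"],s["contact_force"])
for n in ["stub_seat","stub_tip","collar"]:
    for x in manip.spot_point("wrist",n):
        v,u=x["pixel"];print(n,round(u,1),round(v,1),x["conf"],atz("wrist",u,v,.085,s))
```

```text
[ 0.23388684 -0.63321315  0.23133014] 0.75 [ 0.78378311  0.44346275 -0.08704715]
```

View pics/w1.png

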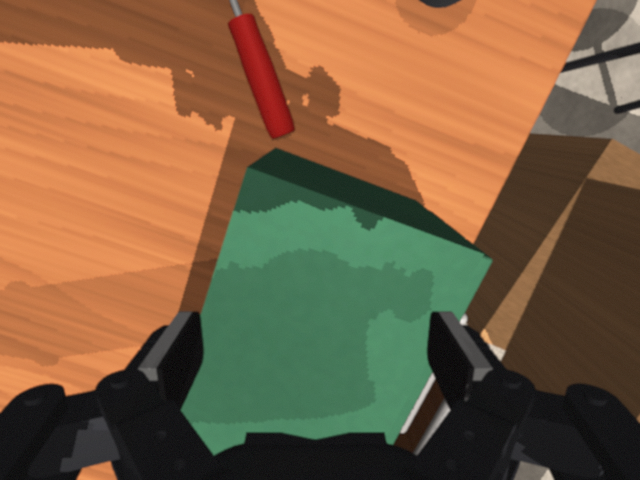

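The calls were refused because grip must be given in each row. The wrist picture shows only the green box at the start pose, so the arm has not moved.

Request:
{"method": "move_arm", "body": {"deltas": [{"offset": [0.026,0.028,0.008],"delta_rot": [0,0,4],"grip": 0},{"offset": [0.026,0.028,0.008],"delta_rot": [0,0,4],"grip": 0},{"offset": [0.026,0.028,0.008],"delta_rot": [0,0,4],"grip": 0},{"offset": [0.026,0.028,0.008],"delta_rot": [0,0,4],"grip": 0},{"offset": [0.026,0.028,0.008],"delta_rot": [0,0,4],"grip": 0},{"offset": [0.026,0.028,0.008],"delta_rot": [0,0,4],"grip": 0},{"offset": [0.026,0.028,0.008],"delta_rot": [0,0,4],"grip": 0},{"offset": [0.026,0.028,0.008],"delta_rot": [0,0,4],"grip": 0},{"offset": [0.026,0.028,0],"delta_rot": [0,0,4],"grip": 0},{"offset": [0.026,0.028,0],"delta_rot": [0,0,4],"grip": 0}]}}

```text
time_s: 1.78
tool_pos: [0.4952, -0.3519, 0.2963]
ee_rot: [0.357, 0.611, 0.355, -0.611]
contact_force: [-0.6, -0.7, -0.6]
finger_gap: 0.0859
```

Request:
{"method": "move_arm", "body": {"deltas": [{"offset": [0,0.038,0],"delta_rot": [0,0,4],"grip": 0},{"offset": [0,0.038,0],"delta_rot": [0,0,4],"grip": 0},{"offset": [0,0.038,0],"delta_rot": [0,0,4],"grip": 0},{"offset": [0,0.038,0],"delta_rot": [0,0,4],"grip": 0},{"offset": [0,0.038,0],"delta_rot": [0,0,4],"grip": 0},{"offset": [0,0.038,0],"delta_rot": [0,0,4],"grip": 0},{"offset": [0,0.038,0],"delta_rot": [0,0,4],"grip": 0},{"offset": [0,0,0],"grip": 0},{"offset": [0,0,0],"grip": 0}]}}

```text
$.deltas[7]: bad value
```

Run:
```python
from h import *
s,_=save("wrist","pics/w2.png");print(s["tool_pos"],s["time_s"],s["contact_force"])
for n in ["stub_seat","stub_tip","collar"]:
    for x in manip.spot_point("wrist",n):
        v,u=x["pixel"];print(n,round(u,1),round(v,1),x["conf"],atz("wrist",u,v,.085,s))
```

```text
[ 0.49516665 -0.3518984   0.29634431] 1.7833 [-0.5726458  -0.70139083 -0.63084978]
```

View pics/w2.png

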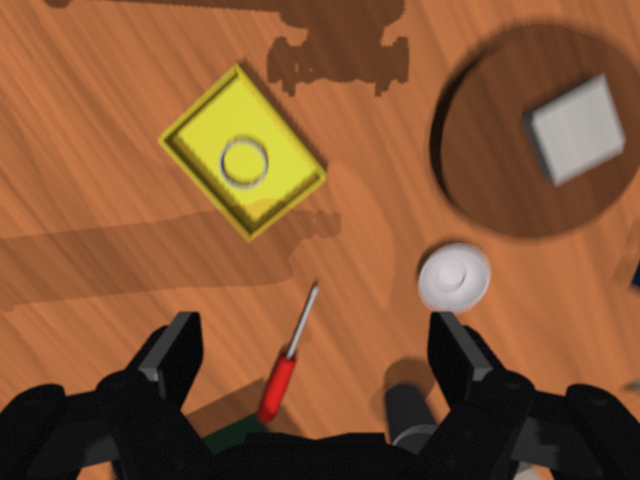

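The view shows the tray with its ring at (245,160), the dish at (455,275) and the screwdriver, so nothing here is in the way. delta_rot is needed in every row too.

Request:
{"method": "move_arm", "body": {"deltas": [{"offset": [0.005,0.038,0],"delta_rot": [0,0,4],"grip": 0},{"offset": [0.005,0.038,0],"delta_rot": [0,0,4],"grip": 0},{"offset": [0.005,0.038,0],"delta_rot": [0,0,4],"grip": 0},{"offset": [0.005,0.038,0],"delta_rot": [0,0,4],"grip": 0},{"offset": [0.005,0.038,0],"delta_rot": [0,0,2],"grip": 0},{"offset": [0.005,0.038,0],"delta_rot": [0,0,2],"grip": 0},{"offset": [0.005,0.038,0],"delta_rot": [0,0,1],"grip": 0},{"offset": [0.005,0.038,0],"delta_rot": [0,0,0],"grip": 0},{"offset": [0,0,0],"delta_rot": [0,0,0],"grip": 0},{"offset": [0,0,0],"delta_rot": [0,0,0],"grip": 0}]}}

```text
time_s: 2.82
tool_pos: [0.5339, -0.0483, 0.2955]
ee_rot: [0.461, 0.536, 0.461, -0.536]
contact_force: [0.1, -0.7, 0.2]
finger_gap: 0.0856
```

Run:
```python
from h import *
s,_=save("wrist","pics/w3.png");print(s["tool_pos"],s["time_s"],s["contact_force"],s["joints"])
for n in ["stub_seat","stub_tip","collar"]:
    for x in manip.spot_point("wrist",n):
        v,u=x["pixel"];print(n,round(u,1),round(v,1),x["conf"],atz("wrist",u,v,.085,s))
```

```text
[ 0.53388265 -0.04826368  0.29550088] 2.8167 [ 0.13548517 -0.6991468   0.22629106] [ 0.38031058  0.22679123 -0.47693755  1.78299523  0.11305412  1.1584043
 -0.28185497]
stub_seat 386.7 172.1 0.73 [ 0.60407942 -0.02811485  0.085     ]
stub_tip 325.4 162.7 0.64 [ 0.55034906 -0.01147872  0.085     ]
collar 397.6 169.1 0.88 [ 0.6141022  -0.02689895  0.085     ]
```

View pics/w3.png

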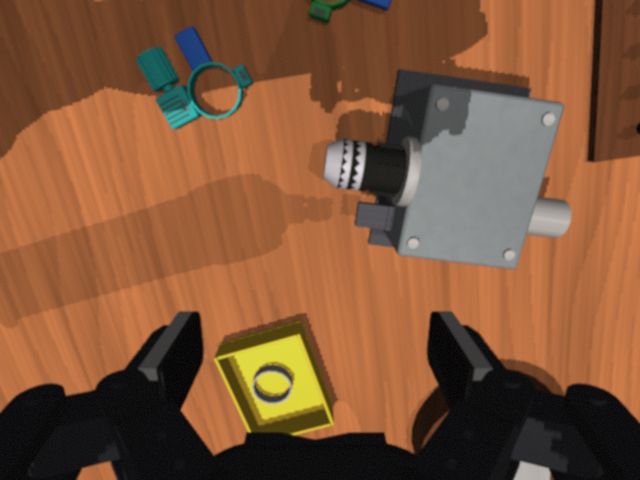

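```bash
cat > b.py <<'E'
from h import *
np.set_printoptions(precision=4,suppress=True)
s=manip.observe()
b=[atz("wrist",u,v,.103,s) for u,v in [(443,103),(413,243),(548,119),(509,255)]];print(*b)
print("yaw lateral",[np.degrees(np.arctan2(*(p-q)[[0,1]]*np.array([-1,1]))) for p,q in [(b[0],b[1]),(b[2],b[3])]])
print("yaw axial",[np.degrees(np.arctan2(*(p-q)[[1,0]])) for p,q in [(b[2],b[0]),(b[3],b[1])]])
im=cv2.imread("pics/w3.png")[110:270,300:460];cv2.imwrite("pics/w3c.png",cv2.resize(im,None,fx=3.7,fy=3.7,interpolation=3))
im=cv2.imread("pics/top0.png")[110:230,290:400];cv2.imwrite("pics/t0c.png",cv2.resize(im,None,fx=5,fy=5,interpolation=3))
E
python3 b.py
```

```text
[0.6522 0.0194 0.103 ] [ 0.6179 -0.0969  0.103 ] [ 0.7381 -0.0064  0.103 ] [ 0.7046 -0.1224  0.103 ]
yaw lateral [np.float64(-16.423310521057193), np.float64(-16.121192277830783)]
yaw axial [np.float64(-16.73543956992274), np.float64(-16.396410867687813)]
```

View pics/w3c.png

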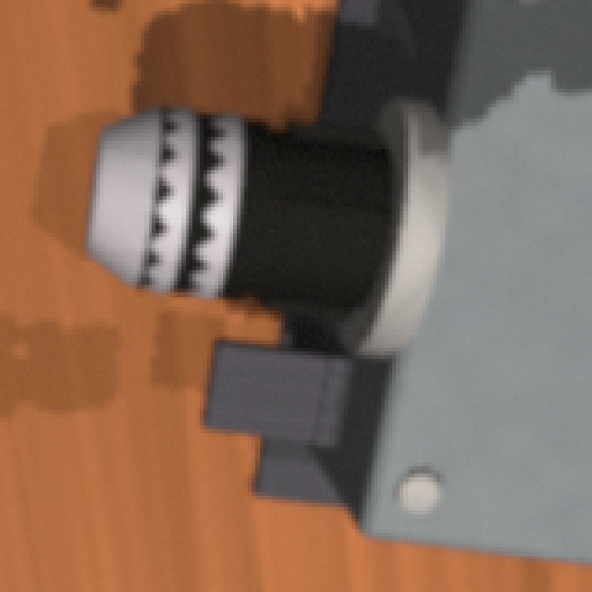

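View pics/t0c.png

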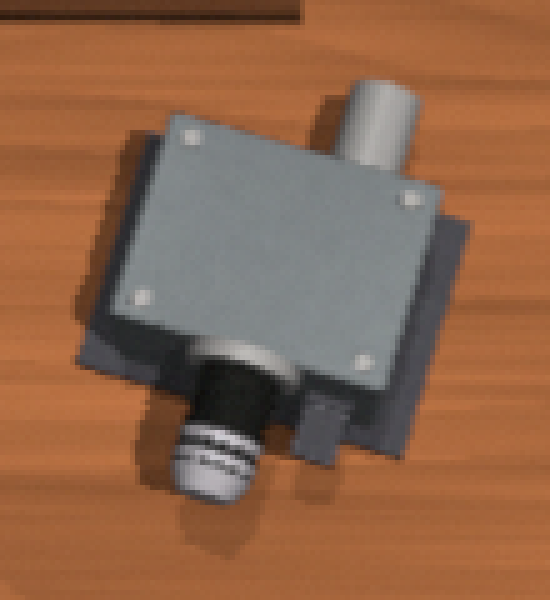

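```bash
cat > ov.py <<'E'
from h import *
def circ(S,yaw,x,r):
    c,sn=np.cos(yaw),np.sin(yaw);t=np.linspace(0,2*np.pi,73)
    return [S+np.array([c*x-sn*r*np.cos(a),sn*x+c*r*np.cos(a),r*np.sin(a)]) for a in t]
def overlay(cam,img,S,yaw,box,sc,fn,s=None):
    im=cv2.imread(img);x0,y0,x1,y1=box;im=cv2.resize(im[y0:y1,x0:x1],None,fx=sc,fy=sc,interpolation=3)
    def line(P,col):
        q=np.array([(proj(cam,p,s)-[x0,y0]+.5)*sc for p in P]);cv2.polylines(im,[np.int32(np.round(q*16))],False,col,1,cv2.LINE_AA,4)
    for x,r,col in [(-.058,.015,(0,255,0)),(-.046,.0225,(255,255,0)),(.010,.0225,(255,255,0)),(.010,.031,(0,0,255))]:
        line(circ(S,yaw,x,r),col)
    c,sn=np.cos(yaw),np.sin(yaw)
    f=lambda x,y,z:S+np.array([c*x-sn*y,sn*x+c*y,z])
    line([f(.01,-.036,-.016),f(-.02,-.036,-.016),f(-.02,-.06,-.016),f(.01,-.06,-.016)],(255,0,255))
    line([f(.133,-.075,.017),f(.133,.075,.017)],(0,255,255))
    cv2.imwrite(fn,im)
E
python3 - <<'E'
from ov import *
s=manip.observe();S=np.array([.6065,-.0285,.085]);y=np.radians(-16.4)
overlay("wrist","pics/w3.png",S,y,(300,70,580,280),2.8,"pics/o1.png",s)
overlay("top","pics/top0.png",S,y,(290,110,400,230),5,"pics/o2.png")
E
```

```text
(no output)
```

View pics/o1.png

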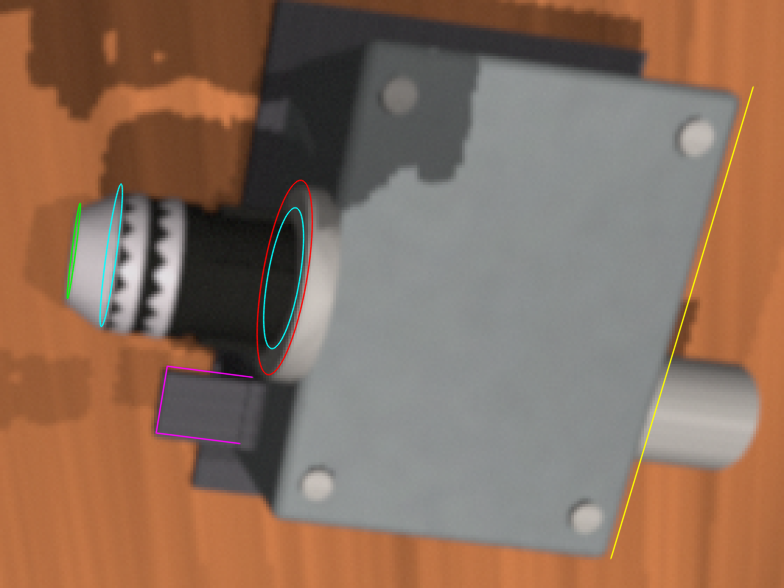

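View pics/o2.png

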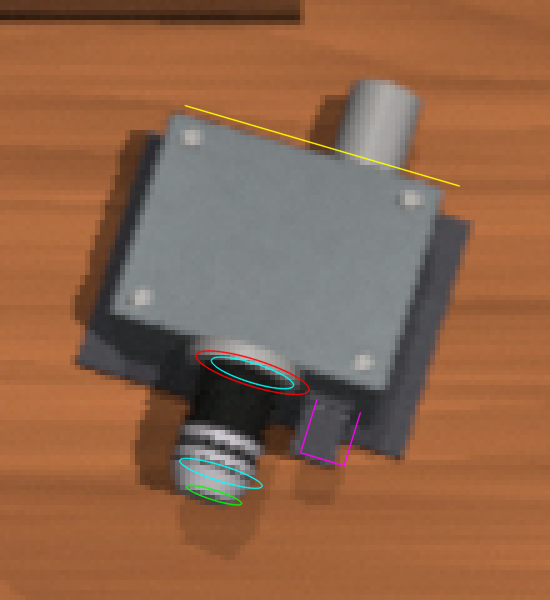

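The wrist picture shows the nose front at about (326,160) and the collar at (405,170). From the four lid bolts, the stub's yaw is -16.4°. The overlay fits the nose to 1 px, but the top camera disagrees by 3–4 mm. I'll rely on the wrist camera for both the band and the stub so that its errors cancel. Next is the cradle.

Request:
{"method": "move_arm", "body": {"deltas": [{"offset": [-0.01,0.035,0],"delta_rot": [0,0,2],"grip": 0},{"offset": [-0.01,0.035,0],"delta_rot": [0,0,2],"grip": 0},{"offset": [-0.01,0.035,0],"delta_rot": [0,0,2],"grip": 0},{"offset": [-0.01,0.035,0],"delta_rot": [0,0,2],"grip": 0},{"offset": [-0.01,0.035,-0.015],"delta_rot": [0,0,2],"grip": 0},{"offset": [-0.01,0.035,-0.02],"delta_rot": [0,0,2],"grip": 0},{"offset": [-0.01,0.03,-0.02],"delta_rot": [0,0,2.5],"grip": 0},{"offset": [-0.006,0.02,-0.02],"delta_rot": [0,0,0],"grip": 0},{"offset": [0,0,0],"delta_rot": [0,0,0],"grip": 0},{"offset": [0,0,0],"delta_rot": [0,0,0],"grip": 0}]}}

```text
time_s: 3.85
tool_pos: [0.4575, 0.2101, 0.2194]
ee_rot: [0.524, 0.473, 0.525, -0.475]
contact_force: [0.3, -1.3, -0.2]
finger_gap: 0.0857
```

Run:
```python
from h import *
s,_=save("wrist","pics/w4.png");print(s["tool_pos"],s["time_s"],s["ee_rot"],s["joints"])
for n,z in [("tab_grip",.0865),("knob_grip",.0855),("band_center",.0385)]:
    for x in manip.spot_point("wrist",n):
        v,u=x["pixel"];print(n,round(u,1),round(v,1),x["conf"],atz("wrist",u,v,z,s))
```

```text
[0.45750904 0.2100536  0.21936845] 3.85 [ 0.52422739  0.47336833  0.5249182  -0.47494099] [ 0.02025754  0.27773259 -0.67199313  1.93439946  0.20370243  0.99962691
 -0.64353161]
tab_grip 284.1 296.1 0.88 [0.43981814 0.15184268 0.0865    ]
tab_grip 475.6 299.1 0.83 [0.58961027 0.16428569 0.0865    ]
tab_grip 322.4 164.3 0.79 [0.45883879 0.25592518 0.0865    ]
tab_grip 173.6 139.0 0.58 [0.35459456 0.26293543 0.0865    ]
tab_grip 323.0 219.9 0.16 [0.46353757 0.21591683 0.0865    ]
knob_grip 500.0 263.3 0.97 [0.60200458 0.19531974 0.0855    ]
knob_grip 237.8 304.6 0.87 [0.40389041 0.14027096 0.0855    ]
knob_grip 322.5 222.0 0.8 [0.46338689 0.21404126 0.0855    ]
knob_grip 205.3 105.6 0.75 [0.3758223  0.28702286 0.0855    ]
band_center 292.5 338.4 0.91 [0.44919121 0.08529164 0.0385    ]
band_center 321.8 159.0 0.84 [0.45925421 0.25499192 0.0385    ]
```

View pics/w4.png

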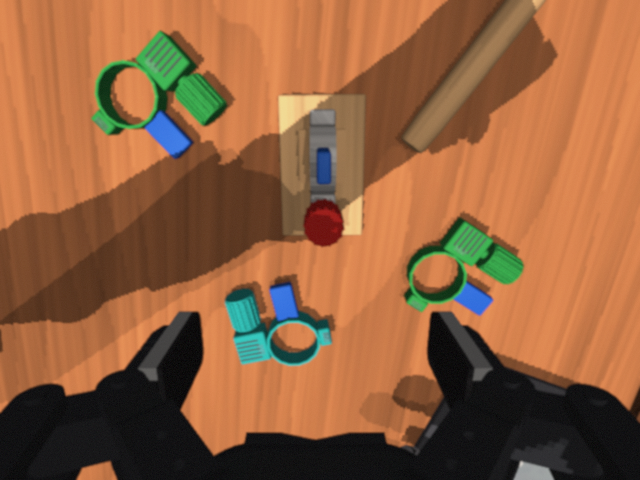

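In the wrist view the steel band stands upright in the cradle, with its tab at (323,166) and its knob at (323,222). That gives a band yaw of about 6.2° and puts the tab at about (0.459, 0.256). The tab–knob spacing comes out at 42 mm, which matches. Green at (130,95) and (440,275), and turquoise at (290,340), are left alone.

Request:
{"method": "move_arm", "body": {"deltas": [{"offset": [0.001,0.023,0],"delta_rot": [0,0,0.3],"grip": 0.4},{"offset": [0.0005,0.023,-0.005],"delta_rot": [0,0,0],"grip": 0.4},{"offset": [0,0,-0.025],"delta_rot": [0,0,0],"grip": 0.4},{"offset": [0,0,-0.025],"delta_rot": [0,0,0],"grip": 0.4},{"offset": [0,0,-0.025],"delta_rot": [0,0,0],"grip": 0.4},{"offset": [0,0,-0.01],"delta_rot": [0,0,0],"grip": 0.4},{"offset": [0,0,0],"delta_rot": [0,0,0],"grip": 0.4},{"offset": [0,0,0],"delta_rot": [0,0,0],"grip": 0.4}], "newtons": 50}}

```text
time_s: 4.72
tool_pos: [0.4601, 0.2564, 0.131]
ee_rot: [0.526, 0.473, 0.525, -0.473]
contact_force: [0.7, 0.4, 0.7]
finger_gap: 0.0511
```

Run:
```python
from h import *
s,_=save("wrist","pics/w5.png");print(s["tool_pos"],s["time_s"],s["finger_gap"])
print(proj("wrist",np.array([.459,.256,.0865]),s),proj("wrist",s["tool_pos"],s), proj("wrist",s["tool_pos"]-[0,0,.04],s))
```

```text
[0.46012506 0.2563871  0.13102052] 4.7167 0.05114730766816699
[310.93702063 272.24524857] [312.81825044 312.25608631] [313.13311382 275.08643005]
```

View pics/w5.png

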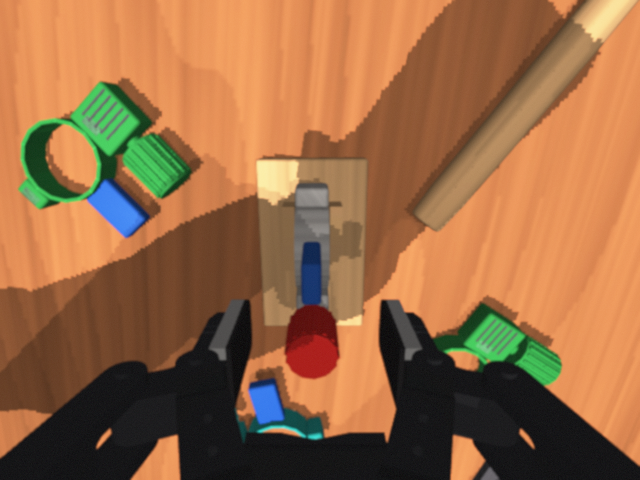

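The fingers are at u=237 and 393 (centre 314). The tab is between them at (312,273), as predicted, so I descend and grip.

Request:
{"method": "move_arm", "body": {"deltas": [{"offset": [-0.001,0,-0.015],"delta_rot": [0,0,0],"grip": 0.4},{"offset": [0,0,-0.015],"delta_rot": [0,0,0],"grip": 0.4},{"offset": [0,0,-0.015],"delta_rot": [0,0,0],"grip": 0.4},{"offset": [0,0,-0.011],"delta_rot": [0,0,0],"grip": 0.4},{"offset": [0,0,0],"delta_rot": [0,0,0],"grip": 0.4},{"offset": [0,0,0],"delta_rot": [0,0,0],"grip": 0.7},{"offset": [0,0,0],"delta_rot": [0,0,0],"grip": 0.75},{"offset": [0,0,0],"delta_rot": [0,0,0],"grip": 0.8}]}}

```text
time_s: 5.43
tool_pos: [0.4591, 0.2573, 0.0754]
ee_rot: [0.526, 0.474, 0.526, -0.472]
contact_force: [-0.2, 0.9, 0.6]
finger_gap: 0.0174
```

Request:
{"method": "move_arm", "body": {"deltas": [{"offset": [0,0,0],"delta_rot": [0,0,0],"grip": 0.85},{"offset": [0,0,0],"delta_rot": [0,0,0],"grip": 0.9},{"offset": [0,0,0],"delta_rot": [0,0,0],"grip": 1},{"offset": [0,0,0],"delta_rot": [0,0,0],"grip": 1},{"offset": [0,0,0],"delta_rot": [0,0,0],"grip": 1}]}}

```text
time_s: 5.85
tool_pos: [0.459, 0.2572, 0.0751]
ee_rot: [0.526, 0.473, 0.526, -0.472]
contact_force: [-0.5, -1.4, 5.9]
finger_gap: 0.0088
```

Run:
```python
from h import *
s,_=save("wrist","pics/w6.png");print(s["tool_pos"],s["time_s"],s["finger_gap"],s["contact_force"],s["moment"])
```

```text
[0.45895208 0.2572071  0.07508649] 5.85 0.008794510605395134 [-0.52418986 -1.37878806  5.88632216] [-0.18983094  0.10323896 -0.08319546]
```

View pics/w6.png

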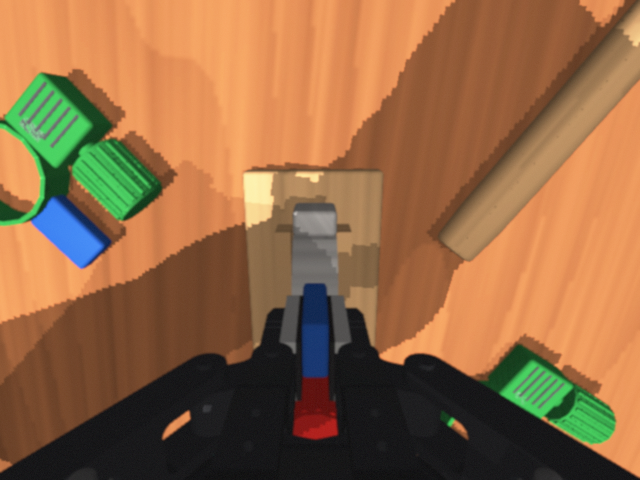

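The tab is held (gap 8.8 mm) and centred at (315,330) between the pads. The TCP is 36.6 mm above the bore centre, which will clear the collar top (31 mm). Now I lift straight up.

Request:
{"method": "move_arm", "body": {"deltas": [{"offset": [0,0,0.004],"delta_rot": [0,0,0],"grip": 1},{"offset": [0,0,0.008],"delta_rot": [0,0,0],"grip": 1},{"offset": [0,0,0.012],"delta_rot": [0,0,0],"grip": 1},{"offset": [0,0,0.015],"delta_rot": [0,0,0],"grip": 1},{"offset": [0,0,0.02],"delta_rot": [0,0,0],"grip": 1},{"offset": [0,0,0.02],"delta_rot": [0,0,0],"grip": 1},{"offset": [0,0,0.02],"delta_rot": [0,0,0],"grip": 1}], "newtons": 70}}

```text
time_s: 6.48
tool_pos: [0.4581, 0.2568, 0.175]
ee_rot: [0.526, 0.473, 0.526, -0.473]
contact_force: [1.6, 0.0, -1.3]
finger_gap: 0.0086
```

Request:
{"method": "move_arm", "body": {"deltas": [{"offset": [0.003,-0.015,0],"delta_rot": [0,0,-1.6],"grip": 1},{"offset": [0.006,-0.03,0],"delta_rot": [0,0,-3],"grip": 1},{"offset": [0.006,-0.03,0],"delta_rot": [0,0,-3],"grip": 1},{"offset": [0.006,-0.03,0],"delta_rot": [0,0,-3],"grip": 1},{"offset": [0.006,-0.03,0],"delta_rot": [0,0,-3],"grip": 1},{"offset": [0.006,-0.03,0],"delta_rot": [0,0,-3],"grip": 1},{"offset": [0.006,-0.03,0],"delta_rot": [0,0,-3],"grip": 1},{"offset": [0.006,-0.03,0],"delta_rot": [0,0,-3],"grip": 1},{"offset": [0.006,-0.02,0],"delta_rot": [0,0,0],"grip": 1},{"offset": [0.003,-0.008,0],"delta_rot": [0,0,0],"grip": 1}]}}

```text
time_s: 7.32
tool_pos: [0.5122, -0.0012, 0.173]
ee_rot: [-0.421, -0.567, -0.421, 0.569]
contact_force: [-0.8, -1.0, -1.6]
finger_gap: 0.0084
```

Request:
{"method": "move_arm", "body": {"deltas": [{"offset": [0,0,0],"delta_rot": [0,0,0],"grip": 1},{"offset": [0,0,0],"delta_rot": [0,0,0],"grip": 1}]}}

```text
time_s: 7.48
tool_pos: [0.512, 0.0042, 0.1732]
ee_rot: [0.422, 0.567, 0.423, -0.567]
contact_force: [-0.1, 0.6, -1.7]
finger_gap: 0.0089
```

Run:
```python
from ov import *
s,_=save("wrist","pics/w7.png");save("scene","pics/s7.png")
print(s["tool_pos"],s["time_s"],s["finger_gap"],s["contact_force"],s["moment"],s["ee_rot"])
S=np.array([.6065,-.0285,.085])
overlay("wrist","pics/w7.png",S,np.radians(-16.4),(180,100,500,340),2.5,"pics/o7.png",s)
```

```text
[0.51197062 0.00417171 0.17321212] 7.4833 0.008879937660537634 [-0.13845922  0.58406691 -1.66069947] [ 0.06160955 -0.01269188 -0.01408761] [ 0.42248746  0.56682147  0.42304021 -0.5667934 ]
```

View pics/w7.png

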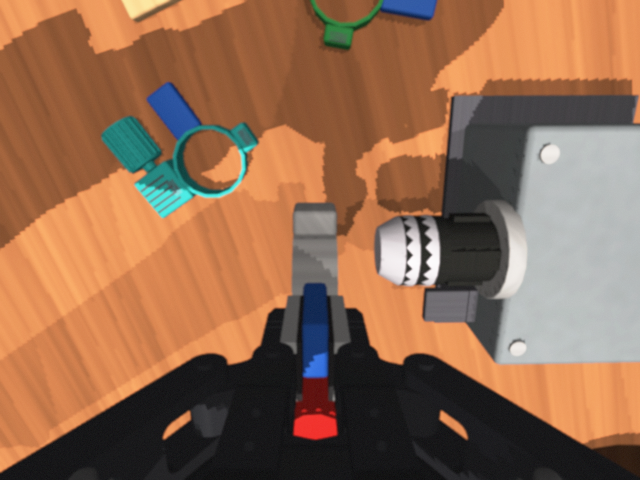

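View pics/o7.png

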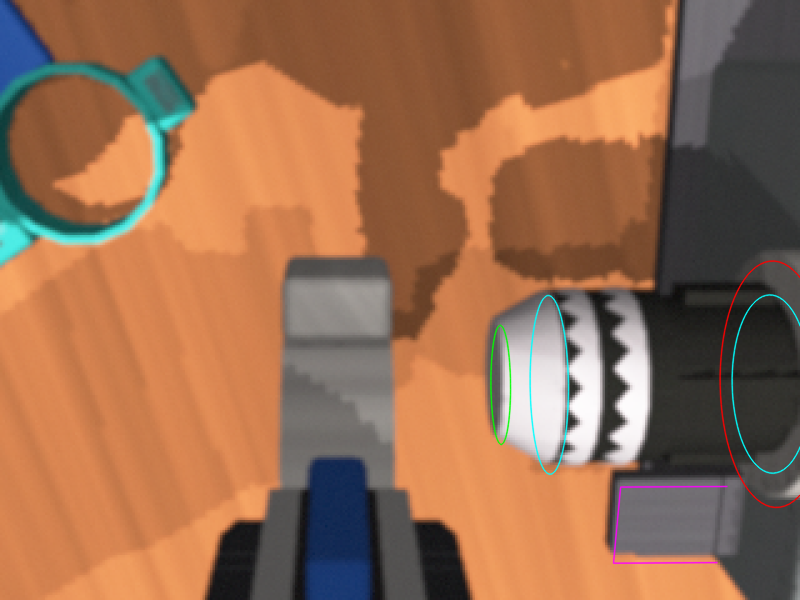

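Run:
```python
from h import *
np.set_printoptions(precision=4,suppress=True)
s=manip.observe()
q=s["ee_rot"];M=R.from_quat([q[1],q[2],q[3],q[0]]).as_matrix();print(M,"yaw",np.degrees(np.arctan2(M[1,1],M[0,1])))
b=[atz("wrist",u,v,.103,s) for u,v in [(549,154),(518,348)]];print(*b,np.linalg.norm(b[0]-b[1]))
p=b[0]-b[1];print(np.degrees(np.arctan2(-p[0],p[1])))
im=cv2.imread("pics/w7.png")[180:370,365:555];cv2.imwrite("pics/w7c.png",cv2.resize(im,None,fx=4,fy=4,interpolation=3)[:, :])
```

```text
[[-0.0002  0.9593 -0.2823]
 [ 0.0009 -0.2823 -0.9593]
 [-1.     -0.0005 -0.0008]] yaw -16.396687082779575
[0.6517 0.0256 0.103 ] [ 0.6195 -0.091   0.103 ] 0.12090403075545988
-15.454429188142761
```

Run:
```python
import cv2
im=cv2.imread("pics/w7.png")[190:335,365:555];cv2.imwrite("pics/w7d.png",cv2.resize(im,None,fx=4,fy=4,interpolation=3))
im=cv2.imread("pics/s7.png")[180:330,300:480];cv2.imwrite("pics/s7d.png",cv2.resize(im,None,fx=4,fy=4,interpolation=3))
```

```text
(no output)
```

View pics/w7d.png

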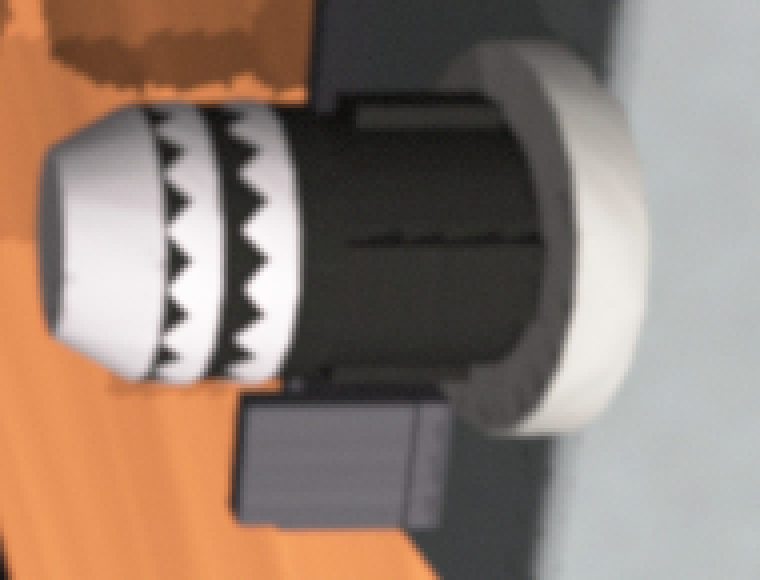

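View pics/s7d.png

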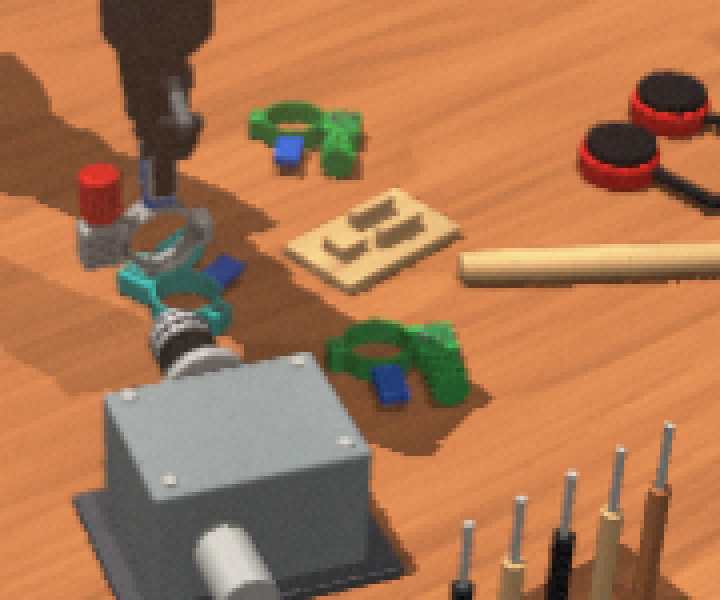

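```bash
cat > fit.py <<'E'
from h import *
from scipy.optimize import least_squares
np.set_printoptions(precision=4,suppress=True)
def tool(s):
    q=s["ee_rot"];return R.from_quat([q[1],q[2],q[3],q[0]]).as_matrix()
def frame(P,yaw):
    c,n=np.cos(yaw),np.sin(yaw);Rm=np.array([[c,-n,0],[n,c,0],[0,0,1]]);return lambda *v:np.array(P)+Rm@np.array(v)
E
cat > f7.py <<'E'
from fit import *
s=manip.observe();M=tool(s);yaw=np.arctan2(M[1,1],M[0,1])
# band edges
C=s["tool_pos"]-[0,0,.0366];f=frame(C,yaw)
for off in (-.002,-.001,0,.001):
    print(off,"tab top +y edge",proj("wrist",f(0,off+.011,.062),s),"ring edge x+-10 at y=38 top?",proj("wrist",f(.01,off+.02,.018),s))
# stub extremes in v for lateral fit
def ext(S,yaw,x,r):
    g=frame(S,yaw);q=np.array([proj("wrist",g(x,r*np.cos(a),r*np.sin(a)),s) for a in np.linspace(0,2*np.pi,181)]);return q[:,1].min(),q[:,1].max(),q[:,0].min(),q[:,0].max()
def res(p):
    S=[p[0],p[1],.085];y=p[2]
    a=ext(S,y,.010,.031);b=ext(S,y,-.058,.015)
    return [a[0]-200,a[1]-298.75,b[2]-374.9,b[0]-223.8,b[1]-273.8]
r=least_squares(res,[.6065,-.0285,-.286]);print(r.x,np.degrees(r.x[2]),r.fun)
E
python3 f7.py
```

```text
-0.002 tab top +y edge [311.4762 324.8136] ring edge x+-10 at y=38 top? [334.7646 256.797 ]
-0.001 tab top +y edge [311.4665 322.2149] ring edge x+-10 at y=38 top? [334.798  254.6687]
0 tab top +y edge [311.4567 319.604 ] ring edge x+-10 at y=38 top? [334.8314 252.5329]
0.001 tab top +y edge [311.4469 316.9808] ring edge x+-10 at y=38 top? [334.8649 250.3896]Traceback (most recent call last):
  File "f7.py", line 14, in <module>
    r=least_squares(res,[.6065,-.0285,-.286]);print(r.x,np.degrees(r.x[2]),r.fun)
    return func(*args, **kwargs)
    result = trf(vector_fun.fun, vector_fun.jac, x0, f0, J0, lb, ub, ftol, xtol,
                 gtol, max_nfev, x_scale, loss_function, tr_solver,
                 tr_options.copy(), verbose, callback=callback_wrapped)
    return trf_no_bounds(
        fun, jac, x0, f0, J0, ftol, xtol, gtol, max_nfev, x_scale,
        loss_function, tr_solver, tr_options, verbose, callback=callback)
    J = jac(x)
    self._update_jac()
    ~~~~~~~~~~~~~~~~^^
    self.J = self.jac_wrapped(xp_copy(self.x), f0=self.f)
             ~~~~~~~~~~~~~~~~^^^^^^^^^^^^^^^^
[... 770 characters left out ...]
      ~~~~~~~~^^^
    return self.f(x, *self.args, **self.kwargs)
           ~~~~~~^^^^^^^^^^^^^^^^^^^^^^^^^^^^^^
  File "f7.py", line 12, in res
    a=ext(S,y,.010,.031);b=ext(S,y,-.058,.015)
  File "f7.py", line 9, in ext
    g=frame(S,yaw);q=np.array([proj("wrist",g(x,r*np.cos(a),r*np.sin(a)),s) for a in np.linspace(0,2*np.pi,181)]);return q[:,1].min(),q[:,1].max(),q[:,0].min(),q[:,0].max()
                               ~~~~^^^^^^^^^^^^^^^^^^^^^^^^^^^^^^^^^^^^^^^^
  File "h.py", line 22, in proj
    K,d,T=camT(cam,s); p=np.linalg.inv(T)@np.append(P,1)
          ~~~~^^^^^^^
  File "h.py", line 7, in camT
    p=manip.camera_params(cam)
ValueError: time passes only in moves, steps and waits
```

```bash
python3 - <<'E'
t=open('h.py').read()
t=t.replace("    p=manip.camera_params(cam)\n","    p=PAR(cam)\n").replace("def save(","import os,pickle\ndef PAR(cam):\n    fn=f'par_{cam}.pkl'\n    if not os.path.exists(fn): pickle.dump(manip.camera_params(cam),open(fn,'wb'))\n    return pickle.load(open(fn,'rb'))\ndef save(")
t=t.replace("    K=np.array(p[","    if cam=='wrist' and s is None: s=manip.observe()\n    K=np.array(p[",1)
open('h.py','w').write(t)
E
python3 f7.py
python3 - <<'E'
from h import PAR
PAR('top');PAR('scene')
import cv2
im=cv2.imread("pics/w7.png")[190:390,260:370];cv2.imwrite("pics/w7e.png",cv2.resize(im,None,fx=3,fy=3,interpolation=3))
E
```

```text
-0.002 tab top +y edge [311.4762 324.8136] ring edge x+-10 at y=38 top? [334.7646 256.797 ]
-0.001 tab top +y edge [311.4665 322.2149] ring edge x+-10 at y=38 top? [334.798  254.6687]
0 tab top +y edge [311.4567 319.604 ] ring edge x+-10 at y=38 top? [334.8314 252.5329]
0.001 tab top +y edge [311.4469 316.9808] ring edge x+-10 at y=38 top? [334.8649 250.3896]
[ 0.6067 -0.0243 -0.292 ] -16.732566458991702 [-0.0248  0.0243 -0.0008  1.1318 -1.1729]
```

View pics/w7e.png

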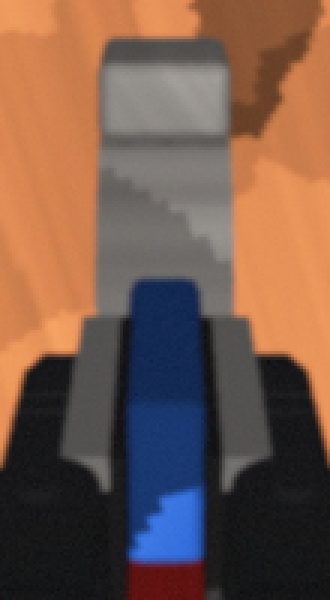

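The tab's top +y edge is at v=324, so the band sits 1.7 mm to -y of the TCP. The stub fit gives the seat at (0.607, -0.024) with yaw -16.7°. The band therefore needs about +1.3 mm sideways. The bore centre is about 98 mm in front of the seat. I'll lower it to the axis height.

Request:
{"method": "move_arm", "body": {"deltas": [{"offset": [0.0004,0.0013,-0.01],"delta_rot": [0,0,-0.2],"grip": 1},{"offset": [0,0,-0.015],"delta_rot": [0,0,0],"grip": 1},{"offset": [0,0,-0.015],"delta_rot": [0,0,0],"grip": 1},{"offset": [0,0,-0.01],"delta_rot": [0,0,0],"grip": 1},{"offset": [0,0,0],"delta_rot": [0,0,0],"grip": 1},{"offset": [0,0,0],"delta_rot": [0,0,0],"grip": 1}]}}

```text
time_s: 8.08
tool_pos: [0.5122, 0.0058, 0.1227]
ee_rot: [-0.422, -0.567, -0.423, 0.568]
contact_force: [1.1, 0.3, -2.2]
finger_gap: 0.0084
```

Run:
```python
from ov import *
s,_=save("wrist","pics/w8.png");print(s["tool_pos"],s["time_s"],s["contact_force"])
overlay("wrist","pics/w8.png",np.array([.6067,-.0243,.085]),np.radians(-16.5),(250,130,570,370),2.5,"pics/o8.png",s)
save("scene","pics/s8.png")
im=cv2.imread("pics/s8.png")[200:330,300:440];cv2.imwrite("pics/s8d.png",cv2.resize(im,None,fx=4,fy=4,interpolation=3))
```

```text
[0.5122194  0.00584277 0.12271204] 8.0833 [ 1.12326065  0.27385787 -2.18241387]
```

View pics/o8.png

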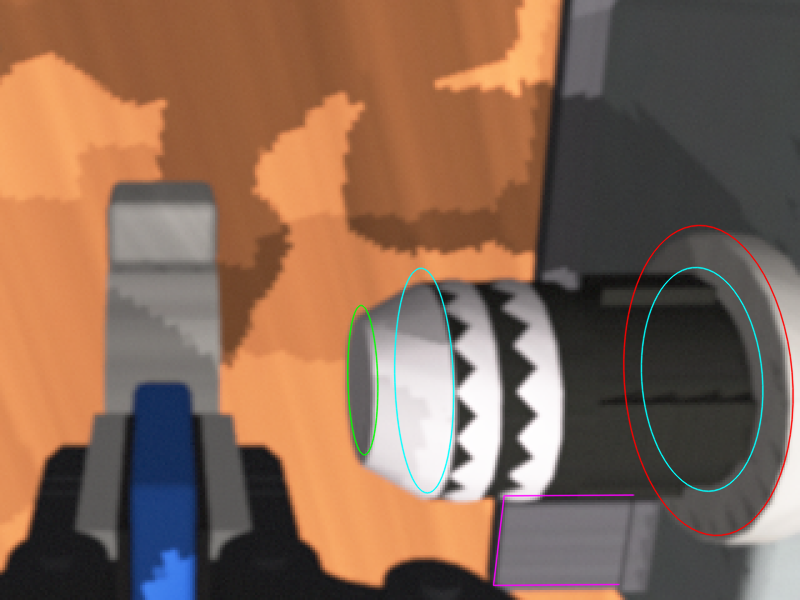

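View pics/s8d.png

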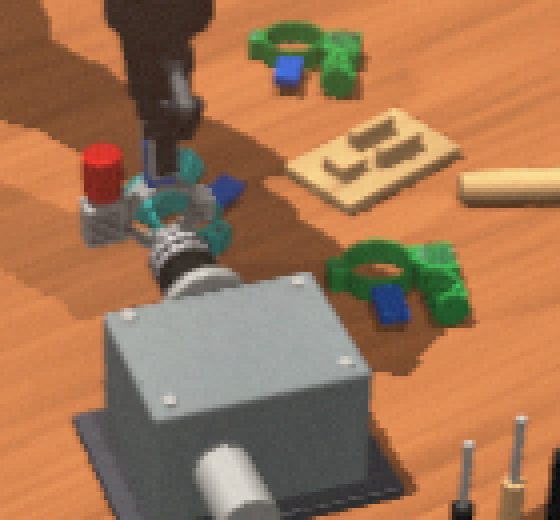

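```bash
cat > f8.py <<'E'
from fit import *
s=manip.observe();M=tool(s);yaw=np.arctan2(M[1,1],M[0,1]);print(np.degrees(yaw))
def ext(S,yaw,x,r):
    g=frame(S,yaw);q=np.array([proj("wrist",g(x,r*np.cos(a),r*np.sin(a)),s) for a in np.linspace(0,2*np.pi,91)]);return q[:,1].min(),q[:,1].max(),q[:,0].min(),q[:,0].max()
T=s["tool_pos"]
def res(p):
    S=[p[0],p[1],.085];y=p[2]
    a=ext(S,y,.010,.031);b=ext(S,y,-.058,.015)
    return [a[1]-(130+540/2.5),b[2]-(250+348/2.5),b[0]-(130+313/2.5),b[1]-(130+463/2.5)]
r=least_squares(res,[.6065,-.0285,-.286]);print(r.x,np.degrees(r.x[2]),r.fun)
g=frame([r.x[0],r.x[1],.085],yaw)
d=np.array(T)-g(0,0,0);print("TCP rel axis: lat",-np.sin(yaw)*d[0]+np.cos(yaw)*d[1],"ax",np.cos(yaw)*d[0]+np.sin(yaw)*d[1])
f=frame(T-[0,0,.0366],yaw)
for o in (-.003,-.002,-.001,0):
    print(o,[proj("wrist",f(0,o+a,b),s)[1].round(1) for a,b in [(.011,.062),(-.011,.062),(.011,.0262)]])
E
python3 f8.py
python3 - <<'E'
import cv2
im=cv2.imread("pics/w8.png")[190:390,260:370];cv2.imwrite("pics/w8e.png",cv2.resize(im,None,fx=3,fy=3,interpolation=3))
E
```

```text
-16.699080146011344
[ 0.6079 -0.0271 -0.2834] -16.2396949627756 [ 0.0017 -0.0006  0.3978 -0.4133]
TCP rel axis: lat 0.004094119809207684 ax -0.10005597235309704
-0.003 [np.float64(327.4), np.float64(381.4), np.float64(285.1)]
-0.002 [np.float64(324.8), np.float64(379.1), np.float64(282.9)]
-0.001 [np.float64(322.2), np.float64(376.7), np.float64(280.8)]
0 [np.float64(319.6), np.float64(374.4), np.float64(278.6)]
```

View pics/w8e.png

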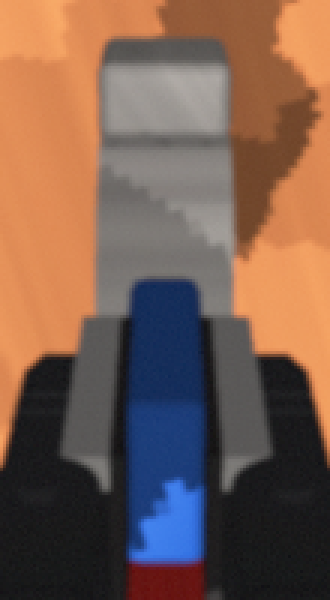

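```bash
cat f8.py > /dev/null
python3 - <<'E'
from h import *
s0=manip.observe();s,_=save("wrist","pics/w9.png");s2=manip.observe();print(s0["tool_pos"],s2["tool_pos"],s2["joint_velocities"],s2["time_s"])
im=cv2.imread("pics/w9.png")[210:370,370:560];cv2.imwrite("pics/w9e.png",cv2.resize(im,None,fx=4,fy=4,interpolation=3))
E
```

```text
[0.51321922 0.0055615  0.12380766] [0.51338507 0.00544957 0.12402173] [ 0.00464485 -0.00353995  0.00249904 -0.00128345 -0.00043374  0.0013453
 -0.00132625] 8.2333
```

View pics/w9e.png

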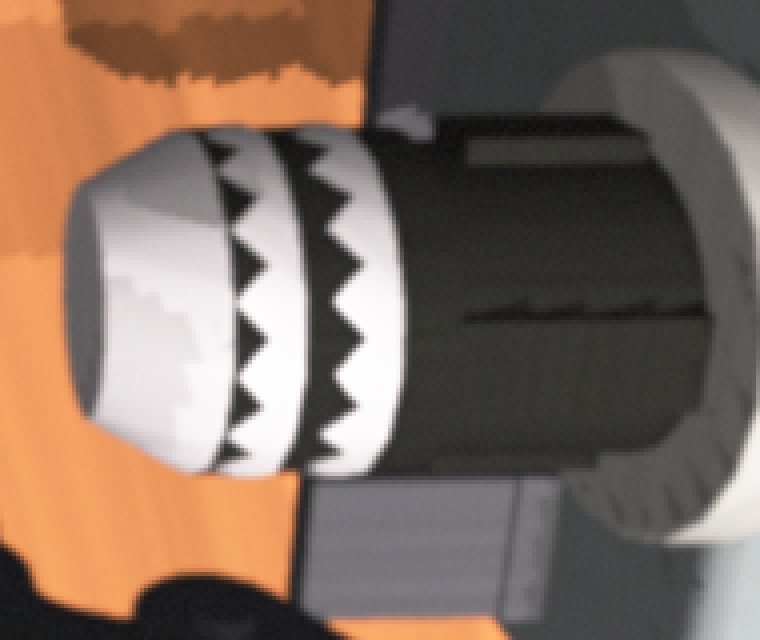

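The sideways readings differ: w7 gives about 0 mm, and the closer w8 gives +2.3 mm. I'll shift by -1.5 mm and advance to just short of the nose.

Request:
{"method": "move_arm", "body": {"deltas": [{"offset": [-0.0004,-0.0014,0],"delta_rot": [0,0,0],"grip": 1},{"offset": [0.0096,-0.0028,0],"delta_rot": [0,0,0],"grip": 1},{"offset": [0.0096,-0.0028,0],"delta_rot": [0,0,0],"grip": 1},{"offset": [0.0048,-0.0014,0],"delta_rot": [0,0,0],"grip": 1},{"offset": [0,0,0],"delta_rot": [0,0,0],"grip": 1},{"offset": [0,0,0],"delta_rot": [0,0,0],"grip": 1},{"offset": [0,0,0],"delta_rot": [0,0,0],"grip": 1}]}}

```text
time_s: 8.82
tool_pos: [0.5361, -0.0033, 0.1231]
ee_rot: [-0.422, -0.567, -0.422, 0.568]
contact_force: [0.0, 0.1, -1.1]
finger_gap: 0.0087
```

Run:
```python
from h import *
s,_=save("wrist","pics/w10.png");s2=manip.observe();print(s["tool_pos"],s2["tool_pos"],s2["time_s"],s["contact_force"],s["moment"])
im=cv2.imread("pics/w10.png")[190:390,260:520];cv2.imwrite("pics/w10e.png",cv2.resize(im,None,fx=3,fy=3,interpolation=3))
```

```text
[ 0.53610426 -0.00326417  0.12309653] [ 0.53599242 -0.00320777  0.12312431] 8.8667 [ 0.02150353  0.12149701 -1.09389861] [ 0.00110896  0.02261552 -0.03730137]
```

View pics/w10e.png

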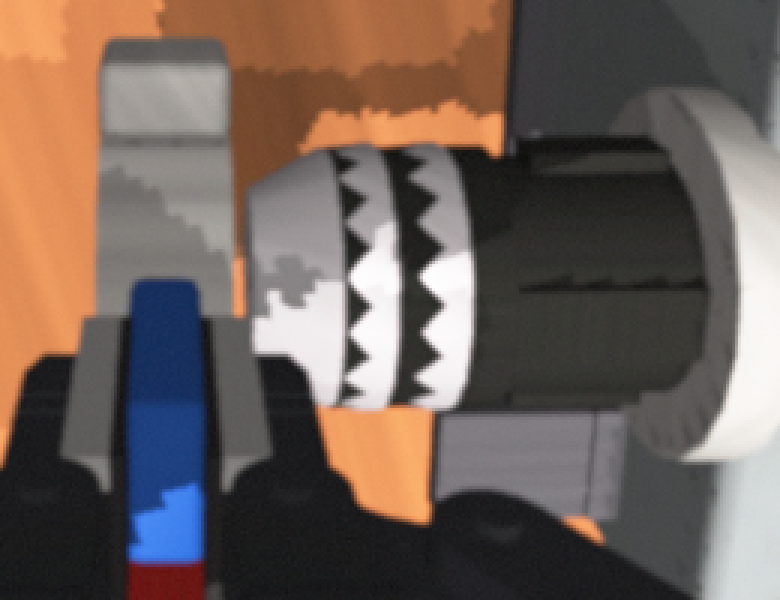

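```bash
cat > f10.py <<'E'
from fit import *
s=manip.observe();M=tool(s);yaw=np.arctan2(M[1,1],M[0,1]);T=s["tool_pos"];print(np.degrees(yaw))
for o in (-.003,-.0017,-.001,0,.001,.002):
    f=frame(T-[0,0,.0366],yaw); f2=frame([T[0],T[1],.085],yaw)
    q=[proj("wrist",f2(.04,o+.0225*np.cos(a),.0225*np.sin(a)),s)[1] for a in np.linspace(0,6.283,181)]
    c=[proj("wrist",f2(.095,o+.031*np.cos(a),.031*np.sin(a)),s)[1] for a in np.linspace(0,6.283,181)]
    print(o,"tab",[proj("wrist",f(0,o+a,b),s)[1].round(1) for a,b in [(.011,.062),(-.011,.062),(.011,.0262)]],"barb",np.round([min(q),max(q)],1),"collar",np.round([min(c),max(c)],1))
print("actual tab 324.3 377.3 283.3 barb 239 326 collar",190+88/3,190+458/3)
E
python3 f10.py
```

```text
-16.720536184390618
-0.003 tab [np.float64(327.5), np.float64(381.4), np.float64(285.1)] barb [238.4 328. ] collar [221.6 345.3]
-0.0017 tab [np.float64(324.1), np.float64(378.4), np.float64(282.3)] barb [236.  325.7] collar [219.1 343. ]
-0.001 tab [np.float64(322.3), np.float64(376.7), np.float64(280.8)] barb [234.6 324.4] collar [217.7 341.7]
0 tab [np.float64(319.7), np.float64(374.4), np.float64(278.6)] barb [232.7 322.6] collar [215.8 339.9]
0.001 tab [np.float64(317.1), np.float64(372.0), np.float64(276.5)] barb [230.8 320.8] collar [213.9 338.1]
0.002 tab [np.float64(314.4), np.float64(369.6), np.float64(274.3)] barb [228.9 319. ] collar [211.9 336.3]
actual tab 324.3 377.3 283.3 barb 239 326 collar 219.33333333333334 342.66666666666663
```

Comparing in one image, the band axis is now within 0–0.9 mm of the stub axis, and the yaw is about 0.5° off. I make a small correction and advance slowly over the nose.

Request:
{"method": "move_arm", "body": {"deltas": [{"offset": [0.0045,-0.0017,0],"delta_rot": [0,0,0.4],"grip": 1},{"offset": [0.0048,-0.0014,0],"delta_rot": [0,0,0],"grip": 1},{"offset": [0.0048,-0.0014,0],"delta_rot": [0,0,0],"grip": 1},{"offset": [0.0048,-0.0014,0],"delta_rot": [0,0,0],"grip": 1},{"offset": [0,0,0],"delta_rot": [0,0,0],"grip": 1},{"offset": [0,0,0],"delta_rot": [0,0,0],"grip": 1}]}}

```text
time_s: 9.37
tool_pos: [0.5555, -0.0093, 0.1232]
ee_rot: [0.424, 0.566, 0.424, -0.566]
contact_force: [-0.3, 0.0, -1.2]
finger_gap: 0.0088
```

Run:
```python
from h import *
s,_=save("wrist","pics/w11.png");s2=manip.observe();print(s["tool_pos"],s2["time_s"],s["contact_force"],s["moment"])
im=cv2.imread("pics/w11.png")[190:390,260:520];cv2.imwrite("pics/w11e.png",cv2.resize(im,None,fx=3,fy=3,interpolation=3))
```

```text
[ 0.5555475  -0.00929145  0.12317595] 9.4167 [-0.31527428  0.04415499 -1.18917177] [ 0.05653755 -0.00419964 -0.00621557]
```

View pics/w11e.png

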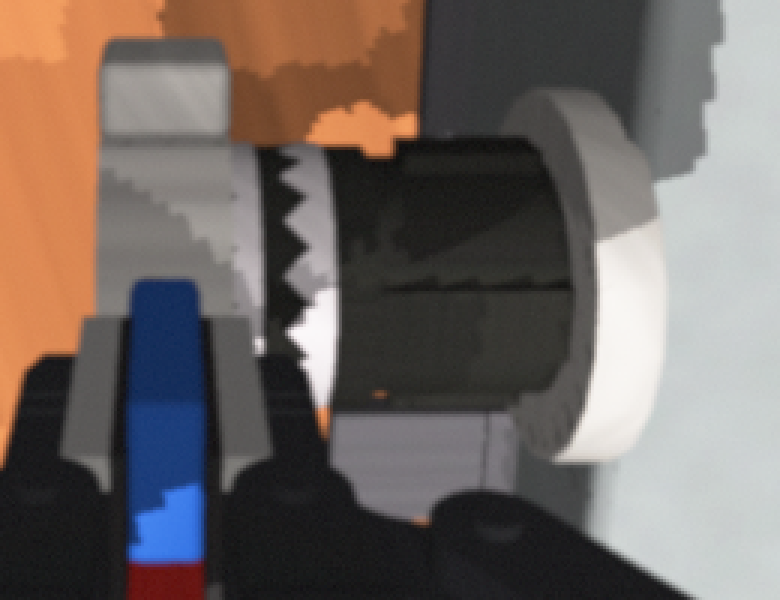

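The band is now over the nose without any contact force, and the barbs show evenly around it. I continue.

Request:
{"method": "move_arm", "body": {"deltas": [{"offset": [0.0038,-0.0011,0],"delta_rot": [0,0,0],"grip": 1},{"offset": [0.0038,-0.0011,0],"delta_rot": [0,0,0],"grip": 1},{"offset": [0.0038,-0.0011,0],"delta_rot": [0,0,0],"grip": 1},{"offset": [0.0038,-0.0011,0],"delta_rot": [0,0,0],"grip": 1}]}}

```text
time_s: 9.75
tool_pos: [0.5703, -0.0141, 0.1229]
ee_rot: [-0.424, -0.566, -0.424, 0.566]
contact_force: [-1.5, -0.6, -4.3]
finger_gap: 0.0082
```

Request:
{"method": "move_arm", "body": {"deltas": [{"offset": [0.0038,-0.0011,0],"delta_rot": [0,0,0],"grip": 1},{"offset": [0.0038,-0.0011,0],"delta_rot": [0,0,0],"grip": 1},{"offset": [0.0038,-0.0011,0],"delta_rot": [0,0,0],"grip": 1},{"offset": [0,0,0],"delta_rot": [0,0,0],"grip": 1},{"offset": [0,0,0],"delta_rot": [0,0,0],"grip": 1}]}}

```text
time_s: 10.17
tool_pos: [0.5823, -0.0174, 0.123]
ee_rot: [0.424, 0.566, 0.424, -0.566]
contact_force: [0.3, -1.4, -7.4]
finger_gap: 0.0088
```

Run:
```python
from h import *
s,_=save("wrist","pics/w12.png");s2=manip.observe();print(s["tool_pos"],s2["time_s"],s["contact_force"],s["moment"])
im=cv2.imread("pics/w12.png")[190:390,260:520];cv2.imwrite("pics/w12e.png",cv2.resize(im,None,fx=3,fy=3,interpolation=3))
```

```text
[ 0.58225552 -0.01737085  0.1229831 ] 10.2167 [ 0.33382678 -1.4055809  -7.42187134] [-0.45637024 -0.12635675  0.03283104]
```

View pics/w12e.png

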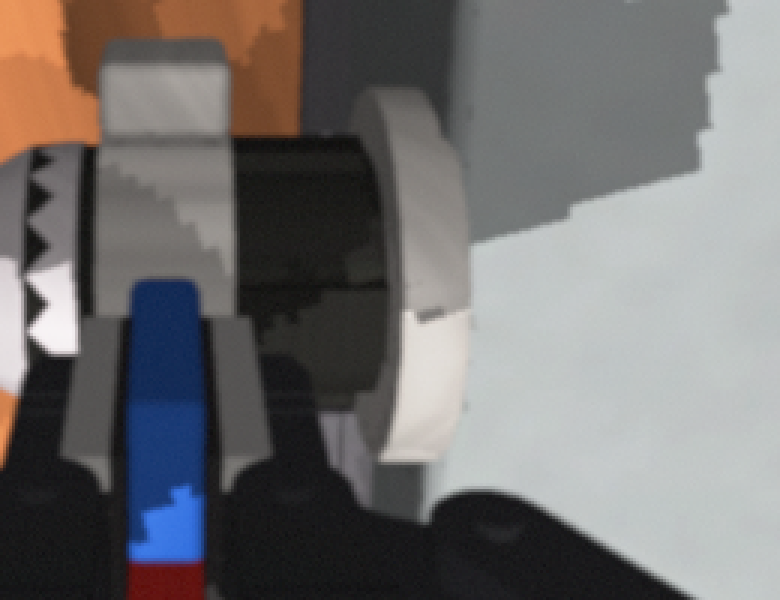

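The collar is now close, at u≈380–400 in the crop. The wrist feels -7 N vertically, so the bore is dragging on the stub's underside because the band is a little high. I lower it 1.2 mm and check.

Request:
{"method": "move_arm", "body": {"deltas": [{"offset": [0,0,-0.0012],"delta_rot": [0,0,0],"grip": 1},{"offset": [0.0019,-0.0006,0],"delta_rot": [0,0,0],"grip": 1},{"offset": [0,0,0],"delta_rot": [0,0,0],"grip": 1}]}}

```text
time_s: 10.47
tool_pos: [0.5842, -0.0174, 0.1225]
ee_rot: [0.424, 0.566, 0.424, -0.566]
contact_force: [-0.7, -1.5, -2.3]
finger_gap: 0.0086
```

Run:
```python
from h import *
s=manip.observe();print(s["tool_pos"],s["contact_force"],s["moment"])
```

```text
[ 0.58415531 -0.01740534  0.12246126] [-0.65744532 -1.46420598 -2.32257989] [-0.25837692  0.21670342 -0.02007012]
```

Request:
{"method": "move_arm", "body": {"deltas": [{"offset": [0.0029,-0.0008,-0.0002],"delta_rot": [0,0,0],"grip": 1},{"offset": [0.0029,-0.0008,-0.0002],"delta_rot": [0,0,0],"grip": 1},{"offset": [0.0029,-0.0008,0],"delta_rot": [0,0,0],"grip": 1},{"offset": [0.0019,-0.0006,0],"delta_rot": [0,0,0],"grip": 1}]}}

```text
time_s: 10.8
tool_pos: [0.595, -0.0207, 0.1219]
ee_rot: [0.424, 0.566, 0.424, -0.566]
contact_force: [-1.9, -1.9, -1.6]
finger_gap: 0.0088
```

Request:
{"method": "move_arm", "body": {"deltas": [{"offset": [0.0019,-0.0006,0],"delta_rot": [0,0,0],"grip": 1},{"offset": [0.001,-0.0003,0],"delta_rot": [0,0,0],"grip": 1},{"offset": [0,0,0],"delta_rot": [0,0,0],"grip": 1},{"offset": [0,0,0],"delta_rot": [0,0,0],"grip": 1}]}}

```text
time_s: 11.13
tool_pos: [0.5977, -0.0214, 0.1218]
ee_rot: [0.424, 0.566, 0.424, -0.566]
contact_force: [-0.5, -2.3, -1.8]
finger_gap: 0.0086
```

Run:
```python
from h import *
s,_=save("wrist","pics/w13.png");s2=manip.observe();print(s["tool_pos"],s2["time_s"],s["contact_force"],s["moment"])
im=cv2.imread("pics/w13.png")[190:390,260:520];cv2.imwrite("pics/w13e.png",cv2.resize(im,None,fx=3,fy=3,interpolation=3))
```

```text
[ 0.59770932 -0.0214485   0.12180061] 11.1833 [-0.51511781 -2.26452889 -1.84304932] [-0.35598269 -0.10996712  0.03302166]
```

View pics/w13e.png

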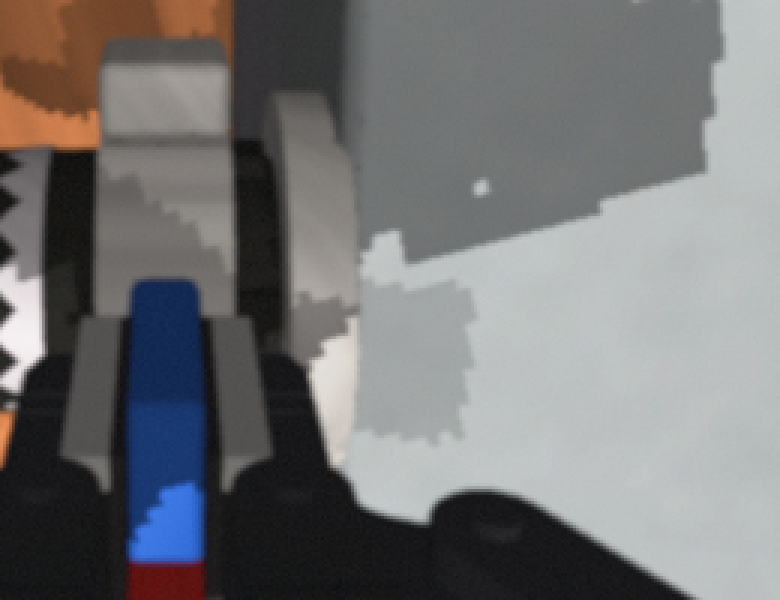

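About 6 mm of gap remains (crop u 238→280). The sideways force of -2 N suggests a small shift to -y. I continue finely.

Request:
{"method": "move_arm", "body": {"deltas": [{"offset": [0.0008,-0.0006,0],"delta_rot": [0,0,0],"grip": 1},{"offset": [0.001,-0.0003,0],"delta_rot": [0,0,0],"grip": 1},{"offset": [0.001,-0.0003,0],"delta_rot": [0,0,0],"grip": 1},{"offset": [0.0005,-0.0002,0],"delta_rot": [0,0,0],"grip": 1},{"offset": [0.0005,-0.0002,0],"delta_rot": [0,0,0],"grip": 1}]}}

```text
time_s: 11.6
tool_pos: [0.6013, -0.0228, 0.1218]
ee_rot: [0.424, 0.566, 0.424, -0.566]
contact_force: [0.1, 0.1, -1.1]
finger_gap: 0.0084
```

Request:
{"method": "move_arm", "body": {"deltas": [{"offset": [0.0005,-0.0001,0],"delta_rot": [0,0,0],"grip": 1},{"offset": [0.0005,-0.0001,0],"delta_rot": [0,0,0],"grip": 1}]}}

```text
time_s: 11.77
tool_pos: [0.6022, -0.023, 0.1218]
ee_rot: [0.424, 0.566, 0.424, -0.566]
contact_force: [-0.5, -0.2, -0.9]
finger_gap: 0.0086
```

Request:
{"method": "move_arm", "body": {"deltas": [{"offset": [0.0005,-0.0001,0],"delta_rot": [0,0,0],"grip": 1},{"offset": [0.0005,-0.0001,0],"delta_rot": [0,0,0],"grip": 1}]}}

```text
time_s: 11.93
tool_pos: [0.6032, -0.0233, 0.1218]
ee_rot: [0.424, 0.566, 0.424, -0.566]
contact_force: [-0.0, 0.6, -1.6]
finger_gap: 0.0084
```

Request:
{"method": "move_arm", "body": {"deltas": [{"offset": [0.0005,-0.0001,0],"delta_rot": [0,0,0],"grip": 1},{"offset": [0.0005,-0.0001,0],"delta_rot": [0,0,0],"grip": 1}]}}

```text
time_s: 12.1
tool_pos: [0.6041, -0.0236, 0.1217]
ee_rot: [0.424, 0.566, 0.424, -0.566]
contact_force: [-0.1, 0.2, -1.7]
finger_gap: 0.0086
```

Request:
{"method": "move_arm", "body": {"deltas": [{"offset": [0.0004,-0.0001,0],"delta_rot": [0,0,0],"grip": 1},{"offset": [0.0004,-0.0001,0],"delta_rot": [0,0,0],"grip": 1}]}}

```text
time_s: 12.27
tool_pos: [0.6049, -0.0238, 0.1217]
ee_rot: [0.424, 0.566, 0.424, -0.566]
contact_force: [0.8, -0.4, -1.1]
finger_gap: 0.0086
```

Run:
```python
from h import *
s,_=save("wrist","pics/w14.png");s2=manip.observe();print(s["tool_pos"],s2["time_s"],s["contact_force"],s["moment"])
im=cv2.imread("pics/w14.png")[190:390,260:520];cv2.imwrite("pics/w14e.png",cv2.resize(im,None,fx=3,fy=3,interpolation=3))
```

```text
[ 0.60493623 -0.0237985   0.12172348] 12.3167 [ 0.76016524 -0.41246766 -1.11690409] [ 0.06024239  0.04886264 -0.00828082]
```

View pics/w14e.png

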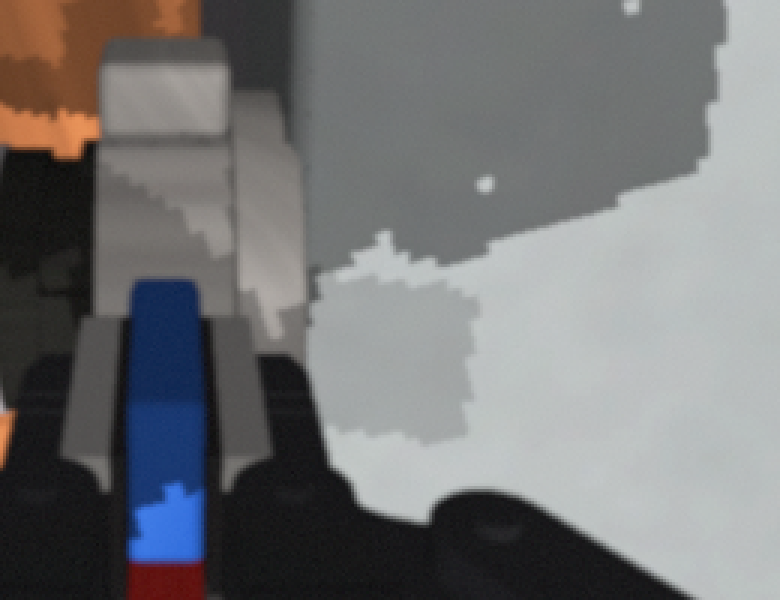

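The ring now meets the collar in the image (crop u≈235). There is no axial force yet, so I press on in 0.3 mm steps.

Request:
{"method": "move_arm", "body": {"deltas": [{"offset": [0.0003,-0.0001,0],"delta_rot": [0,0,0],"grip": 1},{"offset": [0.0003,-0.0001,0],"delta_rot": [0,0,0],"grip": 1}]}}

```text
time_s: 12.48
tool_pos: [0.605, -0.0239, 0.1216]
ee_rot: [-0.424, -0.566, -0.424, 0.566]
contact_force: [-2.4, 0.9, -0.7]
finger_gap: 0.0087
```

Request:
{"method": "move_arm", "body": {"deltas": [{"offset": [0.0003,-0.0001,0],"delta_rot": [0,0,0],"grip": 1},{"offset": [0.0003,-0.0001,0],"delta_rot": [0,0,0],"grip": 1}]}}

```text
time_s: 12.65
tool_pos: [0.6052, -0.0239, 0.1215]
ee_rot: [-0.424, -0.565, -0.424, 0.566]
contact_force: [-4.2, 1.6, 1.6]
finger_gap: 0.0084
```

Request:
{"method": "move_arm", "body": {"deltas": [{"offset": [0.0003,-0.0001,0],"delta_rot": [0,0,0],"grip": 1},{"offset": [0,0,0],"delta_rot": [0,0,0],"grip": 1}]}}

```text
time_s: 12.82
tool_pos: [0.6052, -0.0239, 0.1215]
ee_rot: [-0.423, -0.565, -0.425, 0.567]
contact_force: [-5.5, 0.3, 1.3]
finger_gap: 0.0087
```

Contact is firm at about 5 N and the position has stopped changing, so the band is seated. I hold briefly, then release and raise.

Request:
{"method": "move_arm", "body": {"deltas": [{"offset": [0,0,0],"delta_rot": [0,0,0],"grip": 1},{"offset": [0,0,0],"delta_rot": [0,0,0],"grip": 1},{"offset": [0,0,0],"delta_rot": [0,0,0],"grip": 0.8},{"offset": [0,0,0],"delta_rot": [0,0,0],"grip": 0.65},{"offset": [0,0,0],"delta_rot": [0,0,0],"grip": 0.6},{"offset": [0,0,0],"delta_rot": [0,0,0],"grip": 0.6},{"offset": [0,0,0],"delta_rot": [0,0,0],"grip": 0.6}]}}

```text
time_s: 13.4
tool_pos: [0.6068, -0.0245, 0.1219]
ee_rot: [0.424, 0.566, 0.424, -0.566]
contact_force: [-0.4, 0.7, -0.5]
finger_gap: 0.0337
```

Run:
```python
from h import *
s,_=save("wrist","pics/w15.png");s2=manip.observe();print(s["tool_pos"],s2["time_s"],s["contact_force"],s["moment"],s["finger_gap"])
save("scene","pics/s15.png")
im=cv2.imread("pics/s15.png")[200:330,300:440];cv2.imwrite("pics/s15d.png",cv2.resize(im,None,fx=4,fy=4,interpolation=3))
```

```text
[ 0.60683529 -0.02447037  0.12190821] 13.45 [-0.36773913  0.68259435 -0.4785471 ] [-0.02026854  0.03642489 -0.05565949] 0.033713629252445754
```

View pics/w15.png

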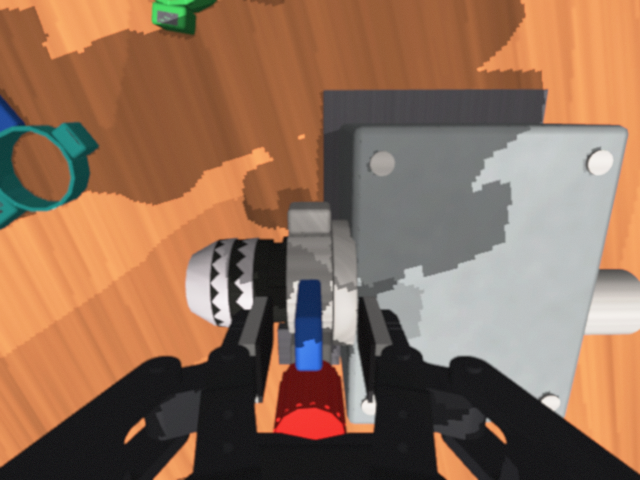

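View pics/s15d.png

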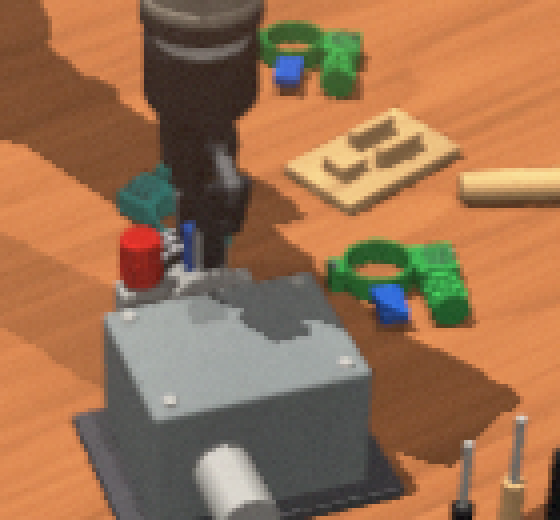

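The band stays on the stub against the collar with its knob upright. Now I raise the arm and move above the knob.

Request:
{"method": "move_arm", "body": {"deltas": [{"offset": [0,0,0.015],"delta_rot": [0,0,0],"grip": 0.6},{"offset": [0,0,0.02],"delta_rot": [0,0,0],"grip": 0.6},{"offset": [0,0,0.02],"delta_rot": [0,0,0],"grip": 0.6},{"offset": [-0.004,-0.012,0.005],"delta_rot": [0,0,0],"grip": 0.5},{"offset": [-0.005,-0.015,0],"delta_rot": [0,0,0],"grip": 0.4},{"offset": [-0.005,-0.0145,0],"delta_rot": [0,0,0],"grip": 0.4},{"offset": [0,0,0],"delta_rot": [0,0,0],"grip": 0.4},{"offset": [0,0,0],"delta_rot": [0,0,0],"grip": 0.4},{"offset": [0,0,0],"delta_rot": [0,0,0],"grip": 0.4}]}}

```text
time_s: 14.25
tool_pos: [0.5923, -0.0654, 0.1814]
ee_rot: [0.424, 0.566, 0.424, -0.566]
contact_force: [0.1, 1.4, 0.3]
finger_gap: 0.0512
```

Run:
```python
from h import *
np.set_printoptions(precision=4,suppress=True)
s,im=save("wrist","pics/w16.png");s2=manip.observe();print(s["tool_pos"],s2["tool_pos"],s2["time_s"],s["finger_gap"],s["joints"])
b=im.astype(int);m=(b[...,0]>1.8*b[...,1])&(b[...,0]>1.8*b[...,2])&(b[...,0]>60)
v,u=np.nonzero(m[200:,200:450]);print(u.min()+200,u.max()+200,v.min()+200,v.max()+200,u.mean()+200)
for n in [.106,.132,.145]: print(n,proj("wrist",[.5929,-.0658,n],s))
```

```text
[ 0.5923 -0.0654  0.1814] [ 0.5924 -0.0649  0.1815] 14.3 0.05124205854281817 [ 0.3554  0.4386 -0.4557  1.7753  0.2264  0.9798 -0.4748]
286 345 232 301 315.6844430419691
0.106 [314.0156 253.4648]
0.132 [313.9312 269.501 ]
0.145 [313.881  279.0487]
```

View pics/w16.png

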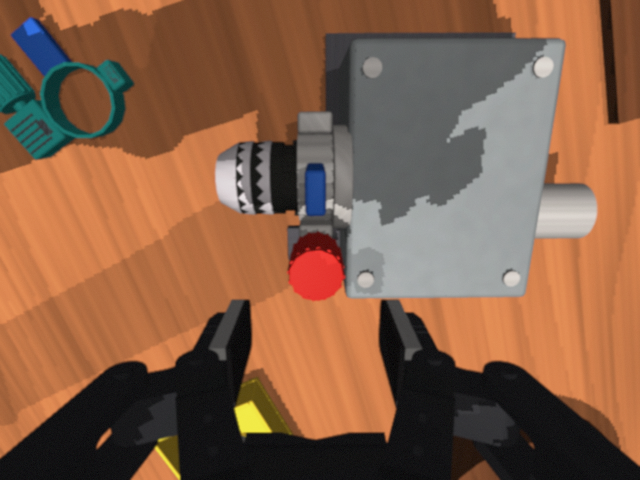

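Run:
```python
from h import *
s=manip.observe();q=s["ee_rot"];M=R.from_quat([q[1],q[2],q[3],q[0]]).as_matrix();T=np.array(s["tool_pos"])
for x in (0,-.003,-.006,-.019):
  for y in (-.0256,-.0044,.0044,.0256):
    print(x,y,proj("wrist",T+M@np.array([x,y,-.011]),s).round(1))
im=cv2.imread("pics/w13.png")[270:380,250:380];cv2.imwrite("pics/w13f.png",cv2.resize(im,None,fx=5,fy=5,interpolation=3))
im=cv2.imread("pics/w16.png")[220:400,200:430];cv2.imwrite("pics/w16f.png",cv2.resize(im,None,fx=3,fy=3,interpolation=3))
```

```text
0 -0.0256 [248.5 288.7]
0 -0.0044 [301.1 288.7]
0 0.0044 [322.9 288.7]
0 0.0256 [375.4 288.6]
-0.003 -0.0256 [247.3 291.9]
-0.003 -0.0044 [300.8 291.9]
-0.003 0.0044 [323.  291.9]
-0.003 0.0256 [376.5 291.8]
-0.006 -0.0256 [246.  295.2]
-0.006 -0.0044 [300.5 295.1]
-0.006 0.0044 [323.2 295.1]
-0.006 0.0256 [377.7 295. ]
-0.019 -0.0256 [239.9 310.9]
-0.019 -0.0044 [299.3 310.9]
-0.019 0.0044 [324.  310.8]
-0.019 0.0256 [383.3 310.7]
```

View pics/w13f.png

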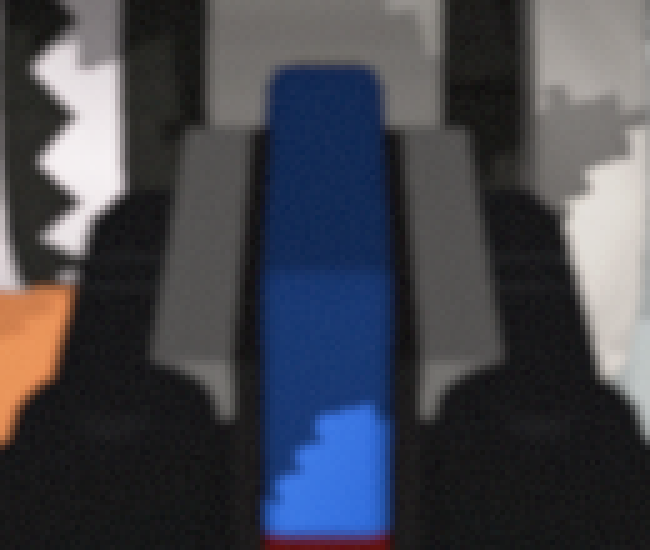

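View pics/w16f.png

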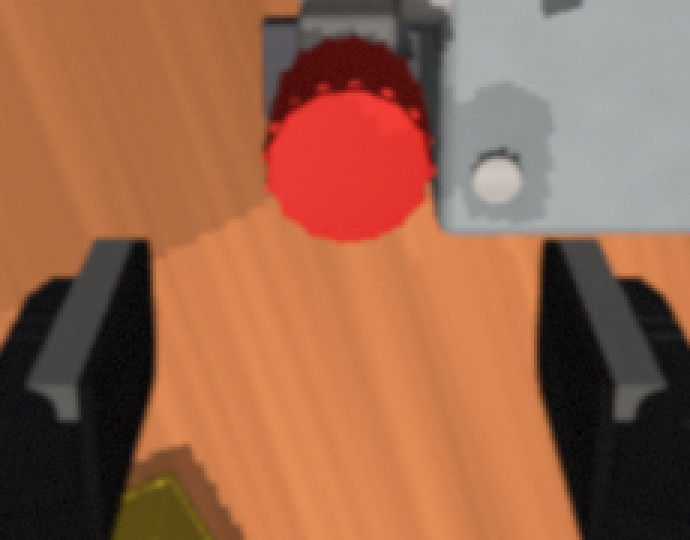

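In the image the knob top's centre is at (316,275). Calibrating against the visible pad tips, which appear 6 px lower than projected, the knob lies about 3.5–4 mm to the stub's +y of the TCP. I shift, lower to just above the knob and check at equal depth.

Request:
{"method": "move_arm", "body": {"deltas": [{"offset": [0.001,0.0034,-0.01],"delta_rot": [0,0,0],"grip": 0.4},{"offset": [0,0,-0.012],"delta_rot": [0,0,0],"grip": 0.4},{"offset": [0,0,-0.007],"delta_rot": [0,0,0],"grip": 0.4},{"offset": [0,0,0],"delta_rot": [0,0,0],"grip": 0.4},{"offset": [0,0,0],"delta_rot": [0,0,0],"grip": 0.4},{"offset": [0,0,0],"delta_rot": [0,0,0],"grip": 0.4}]}}

```text
time_s: 14.8
tool_pos: [0.5935, -0.0623, 0.1526]
ee_rot: [-0.424, -0.566, -0.424, 0.566]
contact_force: [-0.2, 0.1, -0.1]
finger_gap: 0.0511
```

Run:
```python
from h import *
s,im=save("wrist","pics/w17.png");print(s["tool_pos"],s["time_s"],s["finger_gap"])
q=s["ee_rot"];M=R.from_quat([q[1],q[2],q[3],q[0]]).as_matrix();T=np.array(s["tool_pos"])
for x in (.005,0,-.006):
  print(x,[proj("wrist",T+M@np.array([x,.0256,z]),s).round(1) for z in (-.014,-.011,0,.011,.014)])
im=cv2.imread("pics/w17.png")[220:400,200:430];cv2.imwrite("pics/w17f.png",cv2.resize(im,None,fx=3,fy=3,interpolation=3))
```

```text
[ 0.59347389 -0.06231693  0.15257838] 14.8 0.051119001653286616
0.005 [array([374., 277.]), array([373.6, 283.6]), array([372.4, 307.5]), array([371.3, 330.4]), array([371. , 336.5])]
0 [array([375.8, 281.8]), array([375.4, 288.6]), array([374.2, 313.1]), array([373. , 336.6]), array([372.6, 342.8])]
-0.006 [array([378.1, 288. ]), array([377.7, 295. ]), array([376.4, 320.3]), array([375.1, 344.4]), array([374.7, 350.8])]
```

View pics/w17f.png

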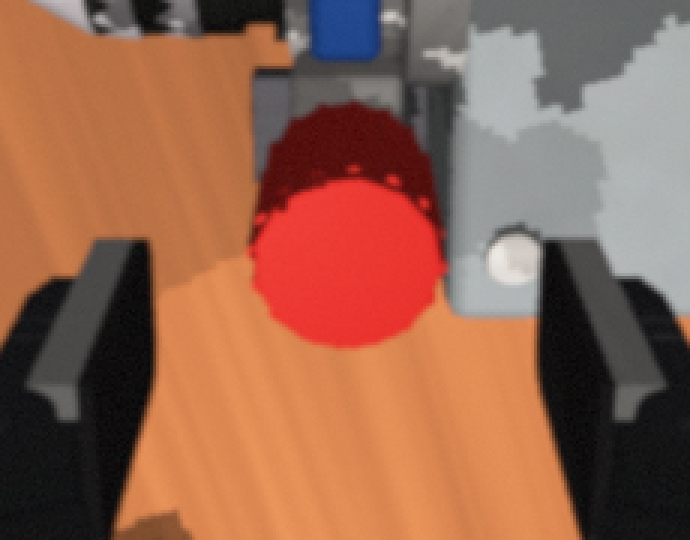

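At equal depth the knob centre is at (315.7,308), against an expected 309.6 when centred, so it is about 0.8 mm further to +y. I correct that, turn the jaws +45° (clear of the tab) and lower around the knob.

Request:
{"method": "move_arm", "body": {"deltas": [{"offset": [0.0002,0.0008,0],"delta_rot": [0,0,6.5],"grip": 0.45},{"offset": [0,0,0],"delta_rot": [0,0,6.5],"grip": 0.45},{"offset": [0,0,0],"delta_rot": [0,0,6.5],"grip": 0.45},{"offset": [0,0,0],"delta_rot": [0,0,6.5],"grip": 0.45},{"offset": [0,0,0],"delta_rot": [0,0,6.5],"grip": 0.45},{"offset": [0,0,0],"delta_rot": [0,0,6.5],"grip": 0.45},{"offset": [0,0,0],"delta_rot": [0,0,6],"grip": 0.45},{"offset": [0,0,0],"delta_rot": [0,0,0],"grip": 0.45},{"offset": [0,0,0],"delta_rot": [0,0,0],"grip": 0.45},{"offset": [0,0,0],"delta_rot": [0,0,0],"grip": 0.45}]}}

```text
time_s: 15.68
tool_pos: [0.5937, -0.0617, 0.153]
ee_rot: [0.608, 0.362, 0.607, -0.362]
contact_force: [0.1, 0.9, -0.2]
finger_gap: 0.0472
```

Run:
```python
from h import *
s,im=save("wrist","pics/w18.png");print(s["tool_pos"],s["time_s"],s["finger_gap"],s["joints"],s["moment"])
im=cv2.imread("pics/w18.png")[180:400,200:430];cv2.imwrite("pics/w18f.png",cv2.resize(im,None,fx=2.7,fy=2.7,interpolation=3))
```

```text
[ 0.59372563 -0.06171237  0.15299398] 15.6833 0.047195583057000334 [ 0.46738872  0.50773014 -0.62152877  1.78871992  0.35350647  0.95795314
  0.19628252] [ 0.04371008 -0.01436563  0.02287401]
```

View pics/w18f.png

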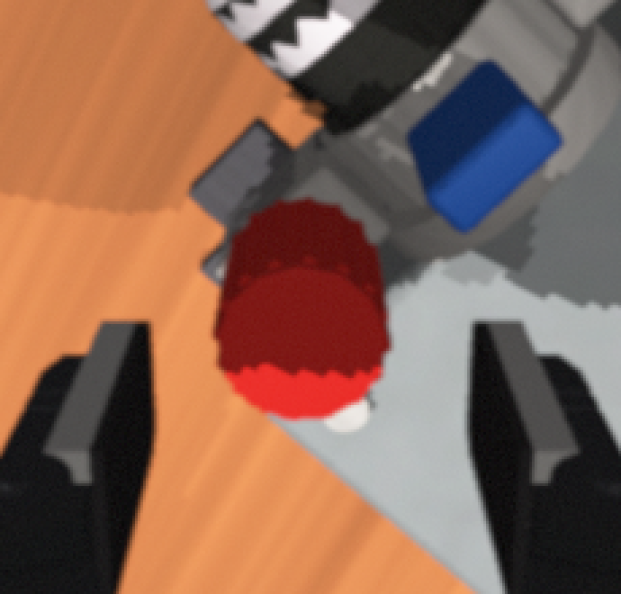

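The jaws' centre is at crop u 311 and the knob's at 303, so the knob is about 1.3 mm to the left. I nudge by (-1.2, 0) mm and descend.

Request:
{"method": "move_arm", "body": {"deltas": [{"offset": [-0.0012,0,-0.008],"delta_rot": [0,0,0],"grip": 0.45},{"offset": [0,0,-0.01],"delta_rot": [0,0,0],"grip": 0.45},{"offset": [0,0,-0.01],"delta_rot": [0,0,0],"grip": 0.45},{"offset": [0,0,-0.008],"delta_rot": [0,0,0],"grip": 0.45},{"offset": [0,0,0],"delta_rot": [0,0,0],"grip": 0.5},{"offset": [0,0,0],"delta_rot": [0,0,0],"grip": 0.55}], "newtons": 20}}

```text
time_s: 16.23
tool_pos: [0.5918, -0.0615, 0.1157]
ee_rot: [0.608, 0.36, 0.609, -0.361]
contact_force: [-0.3, 0.8, 0.2]
finger_gap: 0.038
```

Request:
{"method": "move_arm", "body": {"deltas": [{"offset": [0,0,0],"delta_rot": [0,0,0],"grip": 0.6},{"offset": [0,0,0],"delta_rot": [0,0,0],"grip": 0.65},{"offset": [0,0,0],"delta_rot": [0,0,0],"grip": 0.7},{"offset": [0,0,0],"delta_rot": [0,0,0],"grip": 0.75},{"offset": [0,0,0],"delta_rot": [0,0,0],"grip": 0.8},{"offset": [0,0,0],"delta_rot": [0,0,0],"grip": 0.8}]}}

```text
time_s: 16.73
tool_pos: [0.5926, -0.0617, 0.1172]
ee_rot: [0.608, 0.361, 0.608, -0.361]
contact_force: [-1.5, -0.8, 3.7]
finger_gap: 0.0274
```

Run:
```python
from h import *
s=manip.observe();print(s["tool_pos"],s["contact_force"],s["moment"],s["finger_gap"])
```

```text
[ 0.59259373 -0.06173172  0.11717249] [-1.48662715 -0.78816731  3.6808343 ] [-0.07480868  0.32798653 -0.02279148] 0.02739819827173444
```

The knob is gripped at a gap of 27.4 mm. I raise the grip force and turn clockwise slowly, watching the moment about z.

Request:
{"method": "move_arm", "body": {"deltas": [{"offset": [0,0,0],"delta_rot": [0,0,0],"grip": 1},{"offset": [0,0,0],"delta_rot": [0,0,0],"grip": 1},{"offset": [0,0,0],"delta_rot": [0,0,-2],"grip": 1},{"offset": [0,0,0],"delta_rot": [0,0,-3],"grip": 1},{"offset": [0,0,0],"delta_rot": [0,0,-3],"grip": 1},{"offset": [0,0,0],"delta_rot": [0,0,-3],"grip": 1},{"offset": [0,0,0],"delta_rot": [0,0,-3],"grip": 1}], "newtons": 60}}

```text
time_s: 17.32
tool_pos: [0.593, -0.0615, 0.1173]
ee_rot: [0.56, 0.433, 0.559, -0.432]
contact_force: [-0.2, -0.3, 3.2]
finger_gap: 0.0258
```

```bash
cat > m.py <<'E'
from h import *
np.set_printoptions(precision=4,suppress=True)
s=manip.observe();q=s["ee_rot"];M=R.from_quat([q[1],q[2],q[3],q[0]]).as_matrix()
print(round(s["time_s"],2),s["tool_pos"],"F",s["contact_force"],"M",s["moment"],"gap",round(s["finger_gap"],4),"yaw",round(np.degrees(np.arctan2(M[1,1],M[0,1])),2),"j7",s["joints"][6])
E
python3 m.py
```

```text
17.32 [ 0.593  -0.0615  0.1173] F [-0.1602 -0.2528  3.176 ] M [-0.0521 -0.0265  0.2135] gap 0.0258 yaw 14.55 j7 -0.044851369358359566
```

Request:
{"method": "move_arm", "body": {"deltas": [{"offset": [0,0,0],"delta_rot": [0,0,-2.5],"grip": 1},{"offset": [0,0,0],"delta_rot": [0,0,-2.5],"grip": 1},{"offset": [0,0,0],"delta_rot": [0,0,-2.5],"grip": 1},{"offset": [0,0,0],"delta_rot": [0,0,-2.5],"grip": 1},{"offset": [0,0,0],"delta_rot": [0,0,-2],"grip": 1},{"offset": [0,0,0],"delta_rot": [0,0,-2],"grip": 1},{"offset": [0,0,0],"delta_rot": [0,0,-2],"grip": 1}]}}

```text
time_s: 17.9
tool_pos: [0.5935, -0.0614, 0.1173]
ee_rot: [0.494, 0.507, 0.493, -0.505]
contact_force: [0.5, -0.4, 2.4]
finger_gap: 0.0264
```

```bash
python3 m.py
```

```text
17.9 [ 0.5935 -0.0614  0.1173] F [ 0.5177 -0.3637  2.4283] M [-0.023  -0.2887  0.1793] gap 0.0264 yaw -1.39 j7 -0.2877654096749791
```

Request:
{"method": "move_arm", "body": {"deltas": [{"offset": [0,0,0],"delta_rot": [0,0,-2],"grip": 1},{"offset": [0,0,0],"delta_rot": [0,0,-2],"grip": 1},{"offset": [0,0,0],"delta_rot": [0,0,-2],"grip": 1}]}}

```text
time_s: 18.15
tool_pos: [0.5935, -0.0615, 0.1173]
ee_rot: [0.467, 0.532, 0.466, -0.53]
contact_force: [1.8, -0.2, 2.0]
finger_gap: 0.0263
```

```bash
python3 m.py
```

```text
18.15 [ 0.5935 -0.0615  0.1173] F [ 1.8364 -0.204   2.0436] M [-0.1295 -0.3216  0.1108] gap 0.0263 yaw -7.39 j7 -0.3791607074785906
```

Request:
{"method": "move_arm", "body": {"deltas": [{"offset": [0,0,0],"delta_rot": [0,0,-2],"grip": 1},{"offset": [0,0,0],"delta_rot": [0,0,-2],"grip": 1},{"offset": [0,0,0],"delta_rot": [0,0,-2],"grip": 1}]}}

```text
time_s: 18.4
tool_pos: [0.5936, -0.0617, 0.1174]
ee_rot: [0.439, 0.556, 0.438, -0.554]
contact_force: [0.8, -1.7, 2.2]
finger_gap: 0.0265
```

```bash
python3 m.py
```

```text
18.4 [ 0.5936 -0.0617  0.1174] F [ 0.7723 -1.7281  2.1828] M [-0.2638 -0.3635  0.1754] gap 0.0265 yaw -13.4 j7 -0.47051029115619736
```

Request:
{"method": "move_arm", "body": {"deltas": [{"offset": [0,0,0],"delta_rot": [0,0,-2],"grip": 1},{"offset": [0,0,0],"delta_rot": [0,0,-2],"grip": 1},{"offset": [0,0,0],"delta_rot": [0,0,-2],"grip": 1}]}}

```text
time_s: 18.65
tool_pos: [0.5936, -0.0619, 0.1174]
ee_rot: [0.409, 0.578, 0.408, -0.576]
contact_force: [0.9, -1.5, 1.5]
finger_gap: 0.0264
```

```bash
python3 m.py
```

```text
18.65 [ 0.5936 -0.0619  0.1174] F [ 0.8825 -1.4602  1.4714] M [-0.3932 -0.4817  0.1943] gap 0.0264 yaw -19.41 j7 -0.5619150099180671
```

Request:
{"method": "move_arm", "body": {"deltas": [{"offset": [0,0,0],"delta_rot": [0,0,-2],"grip": 1},{"offset": [0,0,0],"delta_rot": [0,0,-2],"grip": 1},{"offset": [0,0,0],"delta_rot": [0,0,-2],"grip": 1}]}}

```text
time_s: 18.9
tool_pos: [0.5938, -0.0621, 0.1174]
ee_rot: [0.379, 0.599, 0.377, -0.597]
contact_force: [2.2, -1.0, 1.3]
finger_gap: 0.026
```

```bash
python3 m.py
```

```text
18.9 [ 0.5938 -0.0621  0.1174] F [ 2.1721 -0.9899  1.2777] M [-0.3828 -0.5743  0.2377] gap 0.026 yaw -25.41 j7 -0.6532671703741181
```

Request:
{"method": "move_arm", "body": {"deltas": [{"offset": [0,0,0],"delta_rot": [0,0,-2],"grip": 1},{"offset": [0,0,0],"delta_rot": [0,0,-2],"grip": 1},{"offset": [0,0,0],"delta_rot": [0,0,-2],"grip": 1}]}}

```text
time_s: 19.15
tool_pos: [0.594, -0.0622, 0.1173]
ee_rot: [0.347, 0.618, 0.345, -0.616]
contact_force: [1.7, -2.2, 1.0]
finger_gap: 0.0259
```

```bash
python3 m.py
```

```text
19.15 [ 0.594  -0.0622  0.1173] F [ 1.6974 -2.1745  0.9586] M [-0.5269 -0.7019  0.2185] gap 0.0259 yaw -31.4 j7 -0.7446658100816125
```

The moment may be creeping up (0.22–0.24 N m), so I check it with the hand at rest.

Request:
{"method": "move_arm", "body": {"deltas": [{"offset": [0,0,0],"delta_rot": [0,0,0],"grip": 1},{"offset": [0,0,0],"delta_rot": [0,0,0],"grip": 1},{"offset": [0,0,0],"delta_rot": [0,0,0],"grip": 1},{"offset": [0,0,0],"delta_rot": [0,0,0],"grip": 1}]}}

```text
time_s: 19.48
tool_pos: [0.5939, -0.0622, 0.1173]
ee_rot: [0.347, 0.617, 0.346, -0.615]
contact_force: [5.3, -2.2, 0.8]
finger_gap: 0.0263
```

```bash
python3 m.py
```

```text
19.48 [ 0.5939 -0.0622  0.1173] F [ 5.3247 -2.1745  0.8093] M [-0.7365 -1.2848 -0.0405] gap 0.0263 yaw -31.31 j7 -0.7426923611368376
```

Request:
{"method": "move_arm", "body": {"deltas": [{"offset": [0,0,0],"delta_rot": [0,0,0],"grip": 1}]}}

```text
time_s: 19.57
tool_pos: [0.5939, -0.0622, 0.1174]
ee_rot: [0.347, 0.617, 0.346, -0.615]
contact_force: [5.3, -1.9, 0.2]
finger_gap: 0.0264
```

```bash
python3 m.py
```

```text
19.57 [ 0.5939 -0.0622  0.1174] F [ 5.3065 -1.9184  0.2221] M [-0.6566 -1.2315 -0.0479] gap 0.0264 yaw -31.3 j7 -0.742668690159344
```

At rest the moment is about 0, so the shoes aren't touching yet. The hand is pushing the band about 5 N away from the collar, though, so I ease it +1.3 mm along the stub and then carry on turning.

Request:
{"method": "move_arm", "body": {"deltas": [{"offset": [0.0008,-0.0002,0],"delta_rot": [0,0,-1],"grip": 1},{"offset": [0.0008,-0.0002,0],"delta_rot": [0,0,-2],"grip": 1},{"offset": [0,0,0],"delta_rot": [0,0,-2],"grip": 1},{"offset": [0,0,0],"delta_rot": [0,0,-2],"grip": 1}]}}

```text
time_s: 19.9
tool_pos: [0.5943, -0.0625, 0.1173]
ee_rot: [0.308, 0.637, 0.307, -0.637]
contact_force: [0.6, -2.3, 4.1]
finger_gap: 0.0261
```

```bash
python3 m.py
```

```text
19.9 [ 0.5943 -0.0625  0.1173] F [ 0.5918 -2.2643  4.0878] M [-0.6836 -0.4342  0.2744] gap 0.0261 yaw -38.42 j7 -0.8505214642026866
```

Request:
{"method": "move_arm", "body": {"deltas": [{"offset": [0,0,0],"delta_rot": [0,0,-2],"grip": 1},{"offset": [0,0,0],"delta_rot": [0,0,-2],"grip": 1},{"offset": [0,0,0],"delta_rot": [0,0,-2],"grip": 1}]}}

```text
time_s: 20.15
tool_pos: [0.5945, -0.0626, 0.1173]
ee_rot: [0.274, 0.652, 0.273, -0.652]
contact_force: [1.4, -2.6, 4.2]
finger_gap: 0.0264
```

```bash
python3 m.py
```

```text
20.15 [ 0.5945 -0.0626  0.1173] F [ 1.4298 -2.5596  4.1852] M [-0.8785 -0.5968  0.218 ] gap 0.0264 yaw -44.41 j7 -0.9418790997384795
```

Request:
{"method": "move_arm", "body": {"deltas": [{"offset": [0.0003,0,0],"delta_rot": [0,0,-2],"grip": 1},{"offset": [0,0,0],"delta_rot": [0,0,-2],"grip": 1},{"offset": [0,0,0],"delta_rot": [0,0,-2],"grip": 1}]}}

```text
time_s: 20.4
tool_pos: [0.5947, -0.0628, 0.1173]
ee_rot: [0.24, 0.666, 0.239, -0.665]
contact_force: [1.2, -3.6, 5.1]
finger_gap: 0.0264
```

```bash
python3 m.py
```

```text
20.4 [ 0.5947 -0.0628  0.1173] F [ 1.2476 -3.6037  5.1333] M [-1.0225 -0.4871  0.287 ] gap 0.0264 yaw -50.42 j7 -1.0331885186361107
```

Request:
{"method": "move_arm", "body": {"deltas": [{"offset": [0,0,0],"delta_rot": [0,0,0],"grip": 1},{"offset": [0,0,0],"delta_rot": [0,0,0],"grip": 1},{"offset": [0,0,0],"delta_rot": [0,0,0],"grip": 1}]}}

```text
time_s: 20.65
tool_pos: [0.5947, -0.0628, 0.1173]
ee_rot: [0.24, 0.665, 0.24, -0.665]
contact_force: [1.8, -3.5, 5.4]
finger_gap: 0.0262
```

```bash
python3 m.py
```

```text
20.65 [ 0.5947 -0.0628  0.1173] F [ 1.7571 -3.5187  5.4469] M [-1.0739 -0.4861  0.0345] gap 0.0262 yaw -50.31 j7 -1.0311466907003868
```

Request:
{"method": "move_arm", "body": {"deltas": [{"offset": [0,0,0],"delta_rot": [0,0,-2],"grip": 1},{"offset": [0,0,0],"delta_rot": [0,0,-2],"grip": 1},{"offset": [0,0,0],"delta_rot": [0,0,-2],"grip": 1}]}}

```text
time_s: 20.9
tool_pos: [0.5948, -0.063, 0.1173]
ee_rot: [0.205, 0.677, 0.204, -0.677]
contact_force: [1.8, -5.0, 5.0]
finger_gap: 0.026
```

```bash
python3 m.py
```

```text
20.9 [ 0.5948 -0.063   0.1173] F [ 1.7555 -5.0199  5.0093] M [-1.2305 -0.5721  0.3173] gap 0.026 yaw -56.36 j7 -1.1234305187960583
```

Request:
{"method": "move_arm", "body": {"deltas": [{"offset": [0,0,0],"delta_rot": [0,0,-2],"grip": 1},{"offset": [0,0,0],"delta_rot": [0,0,-2],"grip": 1}]}}

```text
time_s: 21.07
tool_pos: [0.5948, -0.0632, 0.1173]
ee_rot: [0.181, 0.684, 0.18, -0.683]
contact_force: [3.2, -4.6, 5.5]
finger_gap: 0.0261
```

```bash
python3 m.py
```

```text
21.07 [ 0.5948 -0.0632  0.1173] F [ 3.2165 -4.5996  5.4931] M [-1.3367 -0.5915  0.3235] gap 0.0261 yaw -60.36 j7 -1.184271037589456
```

Request:
{"method": "move_arm", "body": {"deltas": [{"offset": [0,0,0],"delta_rot": [0,0,0],"grip": 1},{"offset": [0,0,0],"delta_rot": [0,0,0],"grip": 1},{"offset": [0,0,0],"delta_rot": [0,0,0],"grip": 1}]}}

```text
time_s: 21.32
tool_pos: [0.5949, -0.0632, 0.1173]
ee_rot: [0.182, 0.684, 0.181, -0.683]
contact_force: [1.9, -4.0, 5.3]
finger_gap: 0.0263
```

```bash
python3 m.py
```

```text
21.32 [ 0.5949 -0.0632  0.1173] F [ 1.937  -3.9993  5.2856] M [-1.2657 -0.533   0.1219] gap 0.0263 yaw -60.31 j7 -1.1831519851314756
```

The stiffening is clear: 0.32 N m while turning and 0.12 N m still felt at rest, compared with about 0 before. That is the low edge of snug, so I turn 2.5° more and recheck.

Request:
{"method": "move_arm", "body": {"deltas": [{"offset": [0,0,0],"delta_rot": [0,0,-1.2],"grip": 1},{"offset": [0,0,0],"delta_rot": [0,0,-1.3],"grip": 1}]}}

```text
time_s: 21.48
tool_pos: [0.5949, -0.0633, 0.1173]
ee_rot: [0.167, 0.688, 0.166, -0.687]
contact_force: [2.4, -5.3, 4.7]
finger_gap: 0.0262
```

```bash
python3 m.py
```

```text
21.48 [ 0.5949 -0.0633  0.1173] F [ 2.4044 -5.2769  4.6948] M [-1.3647 -0.6087  0.3724] gap 0.0262 yaw -62.82 j7 -1.221648877005696
```

Request:
{"method": "move_arm", "body": {"deltas": [{"offset": [0,0,0],"delta_rot": [0,0,0],"grip": 1},{"offset": [0,0,0],"delta_rot": [0,0,0],"grip": 1},{"offset": [0,0,0],"delta_rot": [0,0,0],"grip": 1}]}}

```text
time_s: 21.73
tool_pos: [0.5949, -0.0632, 0.1173]
ee_rot: [0.167, 0.688, 0.166, -0.687]
contact_force: [2.5, -5.8, 5.4]
finger_gap: 0.0263
```

```bash
python3 m.py
```

```text
21.73 [ 0.5949 -0.0632  0.1173] F [ 2.4537 -5.8389  5.3527] M [-1.2802 -0.6215  0.16  ] gap 0.0263 yaw -62.8 j7 -1.2211141263061784
```

Request:
{"method": "move_arm", "body": {"deltas": [{"offset": [0,0,0],"delta_rot": [0,0,0],"grip": 1}]}}

```text
time_s: 21.82
tool_pos: [0.5949, -0.0633, 0.1173]
ee_rot: [0.167, 0.688, 0.166, -0.687]
contact_force: [2.8, -4.8, 4.4]
finger_gap: 0.0265
```

```bash
python3 m.py
```

```text
21.82 [ 0.5949 -0.0633  0.1173] F [ 2.7586 -4.8497  4.4028] M [-1.3177 -0.5239  0.1296] gap 0.0265 yaw -62.8 j7 -1.2211083245509289
```

The knob is snug: 0.37 N m turning and 0.13–0.16 N m at rest, inside the window. I relieve the sideways load first, then check before letting go.

Request:
{"method": "move_arm", "body": {"deltas": [{"offset": [0.0004,-0.0007,0.0005],"delta_rot": [0,0,0],"grip": 1},{"offset": [0.0003,-0.0007,0.0006],"delta_rot": [0,0,0],"grip": 1},{"offset": [0,0,0],"delta_rot": [0,0,0],"grip": 1},{"offset": [0,0,0],"delta_rot": [0,0,0],"grip": 1}]}}

```text
time_s: 22.15
tool_pos: [0.5948, -0.0634, 0.1174]
ee_rot: [-0.166, -0.687, -0.166, 0.687]
contact_force: [3.5, -3.4, -2.4]
finger_gap: 0.0263
```

```bash
python3 m.py
```

```text
22.15 [ 0.5948 -0.0634  0.1174] F [ 3.4747 -3.3634 -2.3741] M [-0.9016 -0.93    0.2086] gap 0.0263 yaw -62.8 j7 -1.2190690887634401
```

Request:
{"method": "move_arm", "body": {"deltas": [{"offset": [0.0006,-0.0007,-0.0003],"delta_rot": [0,0,0],"grip": 1},{"offset": [0,0,0],"delta_rot": [0,0,0],"grip": 1},{"offset": [0,0,0],"delta_rot": [0,0,0],"grip": 1}]}}

```text
time_s: 22.4
tool_pos: [0.5951, -0.0635, 0.1174]
ee_rot: [-0.166, -0.687, -0.167, 0.688]
contact_force: [0.7, -0.2, 0.8]
finger_gap: 0.0263
```

```bash
python3 m.py
```

```text
22.4 [ 0.5951 -0.0635  0.1174] F [ 0.7076 -0.2004  0.7593] M [-0.3615 -0.2294  0.1656] gap 0.0263 yaw -62.79 j7 -1.2181265365808323
```

The forces are neutral and 0.166 N m is still felt at rest, which is mid-window. I let go and rise.

Request:
{"method": "move_arm", "body": {"deltas": [{"offset": [0,0,0],"delta_rot": [0,0,0],"grip": 0.68},{"offset": [0,0,0],"delta_rot": [0,0,0],"grip": 0.6},{"offset": [0,0,0],"delta_rot": [0,0,0],"grip": 0.5},{"offset": [0,0,0],"delta_rot": [0,0,0],"grip": 0.45},{"offset": [0,0,0],"delta_rot": [0,0,0],"grip": 0.45},{"offset": [0,0,0.008],"delta_rot": [0,0,0],"grip": 0.45},{"offset": [0,0,0.015],"delta_rot": [0,0,0],"grip": 0.45},{"offset": [0,0,0.02],"delta_rot": [0,0,0],"grip": 0.45},{"offset": [0,0,0.02],"delta_rot": [0,0,0],"grip": 0.45},{"offset": [0,0,0.02],"delta_rot": [0,0,0],"grip": 0.45}]}}

```text
time_s: 23.23
tool_pos: [0.5954, -0.064, 0.2019]
ee_rot: [-0.166, -0.687, -0.166, 0.687]
contact_force: [-0.6, -0.7, -0.5]
finger_gap: 0.0468
```

Request:
{"method": "move_arm", "body": {"deltas": [{"offset": [-0.01,0,0.01],"delta_rot": [0,0,6],"grip": 0.45},{"offset": [-0.01,0,0],"delta_rot": [0,0,7],"grip": 0.45},{"offset": [-0.01,0,0],"delta_rot": [0,0,7],"grip": 0.45},{"offset": [0,0,0],"delta_rot": [0,0,7],"grip": 0.45},{"offset": [0,0,0],"delta_rot": [0,0,7],"grip": 0.45},{"offset": [0,0,0],"delta_rot": [0,0,7],"grip": 0.45},{"offset": [0,0,0],"delta_rot": [0,0,5],"grip": 0.45},{"offset": [0,0,0],"delta_rot": [0,0,0],"grip": 0.45},{"offset": [0,0,0],"delta_rot": [0,0,0],"grip": 0.45}]}}

```text
time_s: 23.98
tool_pos: [0.5656, -0.0643, 0.2109]
ee_rot: [0.421, 0.569, 0.421, -0.568]
contact_force: [-0.3, 0.3, -0.7]
finger_gap: 0.047
```

```bash
python3 m.py
python3 - <<'E'
from h import *
s,_=save("wrist","pics/w20.png");save("scene","pics/s20.png");save("top","pics/t20.png")
im=cv2.imread("pics/s20.png")[200:330,300:440];cv2.imwrite("pics/s20d.png",cv2.resize(im,None,fx=4,fy=4,interpolation=3))
E
```

```text
23.98 [ 0.5656 -0.0643  0.2109] F [-0.3142  0.2607 -0.6772] M [-0.0527  0.0107 -0.0231] gap 0.047 yaw -17.01 j7 -0.43813697079645036
```

View pics/w20.png

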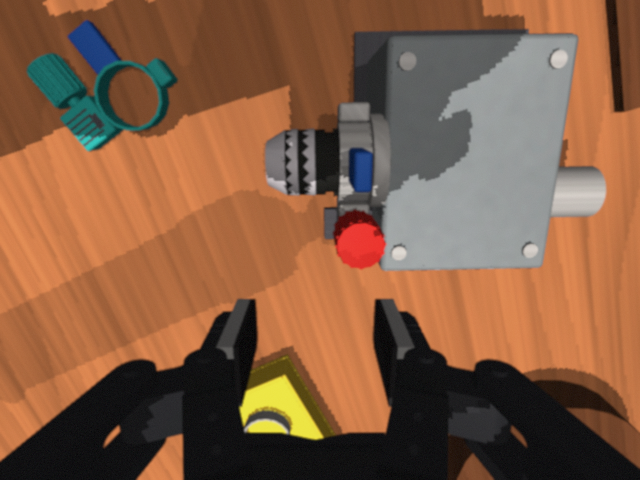

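View pics/s20d.png

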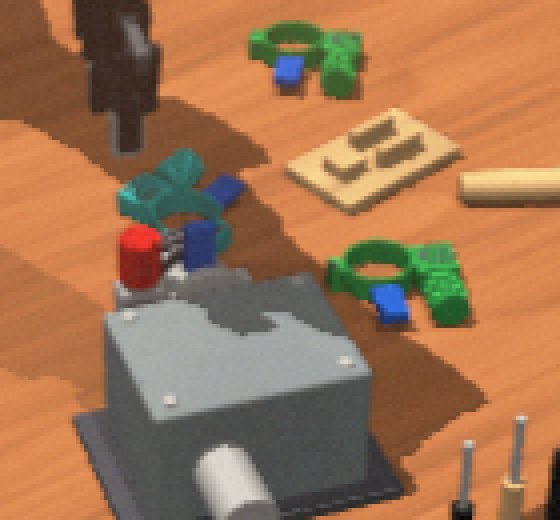

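Run:
```python
import cv2
im=cv2.imread("pics/w20.png")[90:280,255:445];cv2.imwrite("pics/w20c.png",cv2.resize(im,None,fx=3.1,fy=3.1,interpolation=3))
```

```text
(no output)
```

View pics/w20c.png

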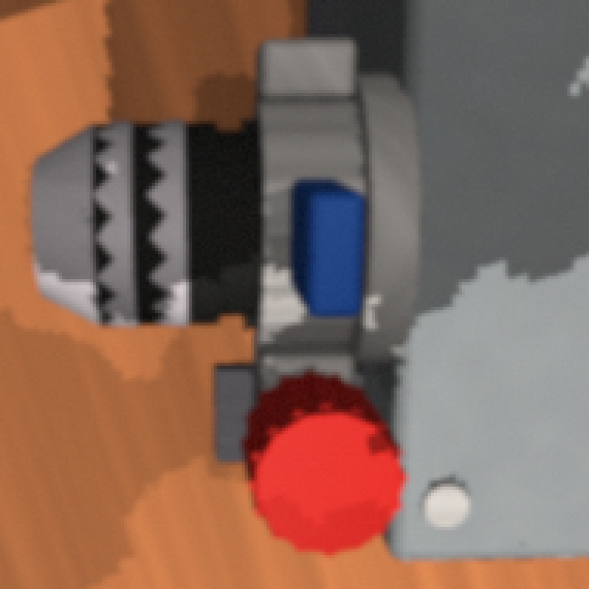

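Run:
```python
from fit import *
s=manip.observe();f=frame([.6052,-.0235,.085],np.radians(-16.5))
print("ring top x-10,+10",proj("wrist",f(-.01,.012,.0236),s),proj("wrist",f(.01,.012,.0236),s))
print("tab top centre",proj("wrist",f(0,0,.062),s),"edges",proj("wrist",f(-.005,0,.062),s),proj("wrist",f(.005,0,.062),s))
print("knob top",proj("wrist",f(0,-.042,.060),s))
```

```text
ring top x-10,+10 [338.7353 142.9958] [371.2452 142.743 ]
tab top centre [361.7107 170.3314] edges [352.2724 170.406 ] [371.1467 170.2584]
knob top [359.275  244.6244]
```

Ring, tab and knob top all project within 1–2 px of a flush, upright band. I hand the job in.

```bash
python3 -c "
from cell import manip
print(manip.finish_job())"
```

```text
the job is handed in; nothing more can be done
None
```

I lifted the steel band out of its cradle by the blue tab and slid it over the stub. It stopped against the collar at about 5 N. I let go, took hold of the red knob and turned it about 91° (1.6 rad) clockwise. I then took the load off the hand, released the knob and raised the arm clear before handing the job in. The robot's clock read about 24 s.

**Snugness:** the knob clearly stiffened. It read 0.37 N m while turning and 0.13–0.17 N m with the hand at rest, inside the snug window. I had no direct reading of the force on each rubber strip. From the knob moment I estimate about 30–45 N at the end of turning; what the screw kept after release I couldn't measure.

**Fit:** in the last wrist picture the ring lies against the collar. The ring, tab and knob sit within about 2 px of where a flush, upright band would be. After release the wrist forces were back to zero.

**Bystanders:** I saw no sign of anything else being touched, but I did not measure their final positions against the start.

**Checks that disagreed:**
- The top camera was 3–4 mm off the wrist camera on where the stub is.
- The wrist calibration was 1–2.5 mm off against the visible fingertips, so I centred the knob grip by comparing it with them.
- Partway through the turning, the hand was pushing the band off the collar with about 5 N. I corrected that before the shoes reached the rubber.

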